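Tare the carrier rod, thread the spacer rings onto it and count them on the scale

ROBOT

A 6-joint arm with a two-finger parallel gripper is mounted at the origin on the work surface. World frame = base frame: x ahead of the robot, y to its left, z up, the work surface at z = 0. Lengths are in m, angles in degrees, forces in N, time in s.
With the tool pointing down it reaches from about 0.35 to 0.925 m from the base axis. Payload 6.4 kg.
Tool frame: the origin (TCP) lies at the very end of the fingers, on their centre line; the grasp point (between the pads) lies grip_depth behind it (grip_depth is the distance from the TCP to the grasp point, in m); z points along the fingers, y is the line along which they close (so a half turn about z gives the same grasp; the last joint's range is limited). The gripper opens to 85 mm and grips with 20 to 120 N. Pads are 22 mm wide; open, the fingers measure 114 mm over their backs; the gripper's body (76 mm by 85 mm) begins 54 mm behind the grasp point. The pads swing forward as they close: fully open they stand 13 mm farther back than shut.
Start: joints at [-73.574, 14.043, 89.255, -0, 76.702, -9.975], TCP at [0.289, -0.582, 0.231] pointing down, gripper open.
Joint ranges: [-179.41, 179.41], [-58.25, 129.5], [7.25, 145.43], [-54.29, 234.29], [11.92, 165.04], [-157.13, 157.13]. Speed limits (degrees/s): [147.25, 147.25, 180, 180, 180, 180].

INTERFACE

Orientations are given as [roll, pitch, yaw] about the fixed x, y, z axes, in that order (R = Rz(yaw) Ry(pitch) Rx(roll)).
In Python, from rig import get_state, get_image, camera_info, sign_off, grip_depth gives the robot as it stands. The module is installed in compiled form; this text tells all that it offers.
- The arm moves only by the tool play_rows, never from a script. Its argument "plan" is a list of rows, each an object of numbers: "dx", "dy", "dz": the shift along the tool's x, y, z in m; "rx", "ry", "rz": the turn, a rotation vector about the tool's x, y, z in rad; "grip": the closure, from 0 (fully open) to 1 (shut). In form: [{"dx": .., "dy": .., "dz": .., "rx": .., "ry": .., "rz": .., "grip": ..}, ...]. A call has 1 to 12 rows; each row is the pose to reach, as a shift and turn from the pose commanded when the call began, along the tool's axes at that moment; what a row does not reach only later rows make up. A row lasts 1/12 s, in which the tool goes at most 41.7 mm and 7.16 degrees, less where a joint would pass 70% of its speed; a pose out of reach is approached as far as the arm can. A call with a gripper value outside its range is refused whole. The fingers move at their own pace and stop on an object; "squeeze" is the grip in N (left out, the last holds). Time passes only in rows, so rows that repeat a pose let the fingers close. It gives the time, the measured TCP pose, the force, the opening and the grip force at its end, in the units of the state.
- get_state(): the state, without advancing time (a new reading comes with each control period).
- get_image(name): name is "side" or "top" or "wrist"; returns (picture, depth): 480x640x3 uint8, red, green, blue; 480x640 float32, m along the optical axis (not along the pixel's ray), 0 where there is no reading.
- camera_info(name): a dict with "vfov" (degrees; the focal length in pixels is half the picture's height over the tangent of half this angle, whatever the lens; pixels are square), "cx", "cy" (the principal point, pixels), "R" (3x3) and "t" (3): a world point X has camera coordinates R X + t. Camera axes: x right, y down, z forward; pixel columns grow to the right and rows downward; lengths in m; the calibration is good to about 2 mm. A picture is of the moment at which its call begins: read the wrist's pose just before it. camera_info takes no time and is no camera call; for the wrist camera it gives the pose at the moment of the call.
- sign_off(): hands the job in; it is judged then, once.
The state is a dict: "t": time; "joint_positions": joint angles; "qvel": joint speeds; "tau": joint torques, N m; "tool_pos": TCP position; "eef_rot": TCP orientation; "force": force on the tool from outside, world axes, zero at the start; "torque": the same for the moment, N m; "width": finger opening in m; "grasp_force": force on a finger pad.
Only numpy, scipy, OpenCV 4.12 (cv2) and the standard library are available. Lean on these libraries where they do the work, as an engineer would, in place of code of your own. Each camera call takes 0.05 s, during which the arm holds its last target. There are 200 camera calls.

TASK

Count the spacer rings that stand in the two wooden racks: rest the empty carrier rod in the cradle of the scale, let go, and press the yellow tare key with your fingertips until it answers; then run the rod through all the rings, lift them off on it, rest the loaded rod in the cradle, let go, and press the green count key. Finally hang the rod with every ring on it back in its stand, handle on the same side as at the start, and let go. Press the keys firmly but never hard, keep off the red power key, and leave the mug, the screwdriver and the filter basket where they are.

Things in the scene. Friction and masses are not known exactly. Their poses are not given: they have to be found in the camera images.
- rod_handle (a point): Centre of the carrier rod's blue handle (85 x 22 wide x 24 mm high). A steel shaft, 10 mm thick and 173 mm long with a rounded tip, leaves its front on the same axis; in all 258 mm, 0.1 kg. x runs along the rod from handle to tip, z is up as it hangs on its stand. Handle front at x = +42.5 mm, tip at +215.5 mm, balance point of the bare rod near +95 mm.
- rod_mid (a point): Point on the shaft's axis of the same rod, 126.5 mm ahead of rod_handle, same axes: it lies mid-way between the V rests when the rod is properly laid in the stand or the scale's cradle. The shaft spans x = -84 to +89 mm from here; rings hang clear of the V rests between x = -66 and +66 mm.
- stand_rest (a point): The rod's stand, loose, 0.9 kg: dark steel base 190 x 90 x 10 mm with two V rests (6 mm thick) at x = -71 and +71 mm. The point is mid-way between them, where the rod's axis lies, 85 mm above the bench. x runs along the rod, handle overhanging at -x, tip at +x. The Vs open upward, 80 degrees, 44 mm wide at the top, 18 mm above the axis.
- scale_rest (a point): V cradle on the fixed counting scale (250 deep, 236 mm wide; platform 56 mm high): two V rests like the stand's, at x = -71 and +71 mm. The point is mid-way between them, where the rod's axis lies, 126 mm above the bench. x runs along the rod, across the scale: handle overhanging at -x (robot's left), tip at +x. The keys lie 125 mm from here towards the robot (-y), on a deck 36 mm high.
- tare_key_top (a point): Middle of the top of the yellow tare key, the middle one of three: a flat, level membrane key 34 x 30 mm, hardly raised, 39 mm above the bench; keys are 46 mm apart centre to centre. It gives at most 2 mm (4 N per mm, then solid), answers to 4 N or more held for 0.2 s and is damaged above 30 N. z is up.
- count_key_top (a point): Middle of the top of the green count key, leftmost of three as the robot sees them, by the display: a flat, level membrane key 34 x 30 mm, hardly raised, 39 mm above the bench; keys are 46 mm apart centre to centre. It gives at most 2 mm (4 N per mm, then solid), answers to 4 N or more held for 0.2 s and is damaged above 30 N. z is up.
- power_key_top (a point): Middle of the top of the red power key, rightmost of three, not to be pressed: a flat, level membrane key 34 x 30 mm, hardly raised, 39 mm above the bench; keys are 46 mm apart centre to centre. It gives at most 2 mm (4 N per mm, then solid), answers to 4 N or more held for 0.2 s and is damaged above 30 N. z is up.
- rack_a_axis (a point): Wooden slotted rack A, fixed, 54 mm long along its x, 80 mm wide: rings stand upright on edge in three slots, at x = -16, 0 and +16 mm; one or two of the slots may be empty. The point is on the common axis of these rings at the middle slot, 64 mm above the bench. x runs along that axis, away from the robot; z up. The slot walls end 20 mm below the axis.
- rack_b_axis (a point): Wooden slotted rack B, fixed, 54 mm long along its x, 80 mm wide: rings stand upright on edge in three slots, at x = -16, 0 and +16 mm; one or two of the slots may be empty. The point is on the common axis of these rings at the middle slot, 64 mm above the bench. x runs along that axis, away from the robot; z up. The slot walls end 20 mm below the axis.
- ring1_c (a point): Centre of spacer ring 1 (may be absent): plain aluminium ring, 70 mm outer diameter, 46 mm hole, 8 mm thick, 45 g; x is its axis. Starts standing upright in a slot of rack A. Hung on the rod, its centre is 18 mm and its lowest point 53 mm below the rod's axis.
- ring2_c (a point): Centre of spacer ring 2 (may be absent): plain aluminium ring, 70 mm outer diameter, 46 mm hole, 8 mm thick, 45 g; x is its axis. Starts standing upright in a slot of rack A. Hung on the rod, its centre is 18 mm and its lowest point 53 mm below the rod's axis.
- ring3_c (a point): Centre of spacer ring 3 (may be absent): plain aluminium ring, 70 mm outer diameter, 46 mm hole, 8 mm thick, 45 g; x is its axis. Starts standing upright in a slot of rack A. Hung on the rod, its centre is 18 mm and its lowest point 53 mm below the rod's axis.
- ring4_c (a point): Centre of spacer ring 4 (may be absent): plain aluminium ring, 70 mm outer diameter, 46 mm hole, 8 mm thick, 45 g; x is its axis. Starts standing upright in a slot of rack B. Hung on the rod, its centre is 18 mm and its lowest point 53 mm below the rod's axis.
- ring5_c (a point): Centre of spacer ring 5 (may be absent): plain aluminium ring, 70 mm outer diameter, 46 mm hole, 8 mm thick, 45 g; x is its axis. Starts standing upright in a slot of rack B. Hung on the rod, its centre is 18 mm and its lowest point 53 mm below the rod's axis.
- ring6_c (a point): Centre of spacer ring 6 (may be absent): plain aluminium ring, 70 mm outer diameter, 46 mm hole, 8 mm thick, 45 g; x is its axis. Starts standing upright in a slot of rack B. Hung on the rod, its centre is 18 mm and its lowest point 53 mm below the rod's axis.
- mug: White enamel mug, 80 mm wide, 75 mm high; bystander, leave it alone. Origin at the centre of its underside.
- screwdriver: Red-handled screwdriver lying on the bench behind the racks; bystander, leave it alone.
- basket: Small steel filter basket, 70 mm wide, 26 mm high; bystander, leave it alone. Origin at the centre of its underside.

How it is judged (in metres and radians):
On the way, in this order (a step that is already met when the one before it is completed fails the run):
1. the empty rod rests in the scale's cradle, released, every ring still off it and low in the racks, and the tare key is pressed with 4 N or more (x of rod_mid in the frame of scale_rest between -0.014 and 0.014 m and y of rod_mid in the frame of scale_rest between -0.007 and 0.007 m and z of rod_mid in the frame of scale_rest between -0.007 and 0.007 m and angle between the x axis of rod_mid and the x axis of scale_rest, either way round below 0.07 rad and contact force between rod and the fingers below 0.5 N and linear speed of rod below 0.03 m/s and height (world z) of each of ring1_c, ring2_c, ring3_c, ring4_c, ring5_c, ring6_c below 0.08 m and contact force between tare_key and the fingers above 4 N), for 0.2 s.
2. every ring hangs on the rod's shaft, lifted clear of the racks (x of ring1_c in the frame of rod_mid between -0.074 and 0.074 m and y of ring1_c in the frame of rod_mid between -0.0225 and 0.0225 m and z of ring1_c in the frame of rod_mid between -0.0225 and 0.0225 m and x of ring2_c in the frame of rod_mid between -0.074 and 0.074 m and y of ring2_c in the frame of rod_mid between -0.0225 and 0.0225 m and z of ring2_c in the frame of rod_mid between -0.0225 and 0.0225 m and x of ring3_c in the frame of rod_mid between -0.074 and 0.074 m and y of ring3_c in the frame of rod_mid between -0.0225 and 0.0225 m and z of ring3_c in the frame of rod_mid between -0.0225 and 0.0225 m and x of ring4_c in the frame of rod_mid between -0.074 and 0.074 m and y of ring4_c in the frame of rod_mid between -0.0225 and 0.0225 m and z of ring4_c in the frame of rod_mid between -0.0225 and 0.0225 m and x of ring5_c in the frame of rod_mid between -0.074 and 0.074 m and y of ring5_c in the frame of rod_mid between -0.0225 and 0.0225 m and z of ring5_c in the frame of rod_mid between -0.0225 and 0.0225 m and x of ring6_c in the frame of rod_mid between -0.074 and 0.074 m and y of ring6_c in the frame of rod_mid between -0.0225 and 0.0225 m and z of ring6_c in the frame of rod_mid between -0.0225 and 0.0225 m and height (world z) of rod_mid above 0.105 m), for 0.2 s.
3. the rod with every ring on it rests in the scale's cradle, released, and the count key is pressed with 4 N or more (x of rod_mid in the frame of scale_rest between -0.014 and 0.014 m and y of rod_mid in the frame of scale_rest between -0.007 and 0.007 m and z of rod_mid in the frame of scale_rest between -0.007 and 0.007 m and angle between the x axis of rod_mid and the x axis of scale_rest, either way round below 0.07 rad and contact force between rod and the fingers below 0.5 N and linear speed of rod below 0.03 m/s and x of ring1_c in the frame of rod_mid between -0.074 and 0.074 m and y of ring1_c in the frame of rod_mid between -0.0225 and 0.0225 m and z of ring1_c in the frame of rod_mid between -0.0225 and 0.0225 m and x of ring2_c in the frame of rod_mid between -0.074 and 0.074 m and y of ring2_c in the frame of rod_mid between -0.0225 and 0.0225 m and z of ring2_c in the frame of rod_mid between -0.0225 and 0.0225 m and x of ring3_c in the frame of rod_mid between -0.074 and 0.074 m and y of ring3_c in the frame of rod_mid between -0.0225 and 0.0225 m and z of ring3_c in the frame of rod_mid between -0.0225 and 0.0225 m and x of ring4_c in the frame of rod_mid between -0.074 and 0.074 m and y of ring4_c in the frame of rod_mid between -0.0225 and 0.0225 m and z of ring4_c in the frame of rod_mid between -0.0225 and 0.0225 m and x of ring5_c in the frame of rod_mid between -0.074 and 0.074 m and y of ring5_c in the frame of rod_mid between -0.0225 and 0.0225 m and z of ring5_c in the frame of rod_mid between -0.0225 and 0.0225 m and x of ring6_c in the frame of rod_mid between -0.074 and 0.074 m and y of ring6_c in the frame of rod_mid between -0.0225 and 0.0225 m and z of ring6_c in the frame of rod_mid between -0.0225 and 0.0225 m and contact force between count_key and the fingers above 4 N), for 0.2 s.
At the end, for the whole second after the job is handed in: the rod lies released and at rest in both V rests of its stand, which stands level (tilt under 0.08 rad) (its shaft's middle within 14 mm along and 7 mm across and in height of the stand's point, within 0.07 rad), and every ring present hangs on the shaft between the rests (x of rod_mid in the frame of stand_rest between -0.014 and 0.014 m and y of rod_mid in the frame of stand_rest between -0.007 and 0.007 m and z of rod_mid in the frame of stand_rest between -0.007 and 0.007 m and angle between the x axis of rod_mid and the x axis of stand_rest, either way round below 0.07 rad and contact force between rod and the fingers below 0.5 N and linear speed of rod below 0.03 m/s and x of ring1_c in the frame of rod_mid between -0.074 and 0.074 m and y of ring1_c in the frame of rod_mid between -0.0225 and 0.0225 m and z of ring1_c in the frame of rod_mid between -0.0225 and 0.0225 m and x of ring2_c in the frame of rod_mid between -0.074 and 0.074 m and y of ring2_c in the frame of rod_mid between -0.0225 and 0.0225 m and z of ring2_c in the frame of rod_mid between -0.0225 and 0.0225 m and x of ring3_c in the frame of rod_mid between -0.074 and 0.074 m and y of ring3_c in the frame of rod_mid between -0.0225 and 0.0225 m and z of ring3_c in the frame of rod_mid between -0.0225 and 0.0225 m and x of ring4_c in the frame of rod_mid between -0.074 and 0.074 m and y of ring4_c in the frame of rod_mid between -0.0225 and 0.0225 m and z of ring4_c in the frame of rod_mid between -0.0225 and 0.0225 m and x of ring5_c in the frame of rod_mid between -0.074 and 0.074 m and y of ring5_c in the frame of rod_mid between -0.0225 and 0.0225 m and z of ring5_c in the frame of rod_mid between -0.0225 and 0.0225 m and x of ring6_c in the frame of rod_mid between -0.074 and 0.074 m and y of ring6_c in the frame of rod_mid between -0.0225 and 0.0225 m and z of ring6_c in the frame of rod_mid between -0.0225 and 0.0225 m and angle between stand_rest's own z axis and vertical below 0.08 rad); the robot touches nothing.
It fails at once if a key is pushed with more than 30 N (contact force between any of tare_key, count_key and anything else above 30 N).
It fails at once if the power key is pressed (2 N or more) (contact force between power_key and anything else above 2 N).
It fails at once if a bystander is moved more than 3 cm (distance of any of mug, screwdriver, basket from where it was at the start of the episode above 0.03 m).
Of ring1, ring2, ring3 only 1 to 3 are there at a start; the rules pass over those that are not, and their reading is None.
Of ring4, ring5, ring6 only 1 to 3 are there at a start; the rules pass over those that are not, and their reading is None.
At some moment in a run one of stand may be knocked a few centimetres aside while the robot is not near it.
Once in a run the grip may slacken for a moment while it holds something.
It also fails if it takes over 192 s, if anything falls off the work surface, if the arm or the gripper's body presses on something with over 40 N, if the wrist force passes 120 N, or if a joint passes its speed limit or range.

## Working session

There is one attempt and no reset: what is moved stays moved. The work goes in short steps, Python scripts to look and compute and a tool call to move; the robot and the scene stay as the last step left them, time stands still between calls to the robot, and variables do not carry over. Pictures are saved under pics/ and viewed, at most 14 in all, crops included, and the job is handed in when it is done.

Besides the shell and the picture viewer there is one more tool, called after "Emit:" as name([rows], argument=value, ...), one row to a line, values as JSON. play_rows: Moves the arm, as the interface text tells. Its arguments: {"type":"object","properties":{"plan":{"type":"array","items":{"type":"object","properties":{"dx":{"type":"number"},"dy":{"type":"number"},"dz":{"type":"number"},"rx":{"type":"number"},"ry":{"type":"number"},"rz":{"type":"number"},"grip":{"type":"number"}}}},"squeeze":{"type":"number"}},"required":["plan"]}

```bash
mkdir -p pics; cat > h.py <<'E'
import numpy as np, cv2
from rig import *
def cam(name):
    c=camera_info(name); im,d=get_image(name)
    f=240/np.tan(np.radians(c['vfov'])/2); R=np.array(c['R']); t=np.array(c['t'])
    v,u=np.mgrid[0:480,0:640]
    P=np.stack([(u-c['cx'])/f*d,(v-c['cy'])/f*d,d],-1)
    W=(P-t)@R   # R^T (P-t)
    W[d==0]=np.nan
    return im,d,W,(R,t,f,c)
def save(im,n): cv2.imwrite('pics/'+n,im[:,:,::-1])
E
python3 - <<'E'
from h import *
print(get_state(),grip_depth)
for n in ['top','side']:
    im,d,W,c=cam(n); save(im,n+'0.png'); np.savez(n+'0.npz',im=im,W=W); print(n,c[3])
E
```

```text
{'t': 0.0, 'joint_positions': array([-7.35742627e+01,  1.40847416e+01,  8.93243881e+01, -6.90920544e-04,
        7.67000816e+01, -9.97490628e+00]), 'qvel': array([ 0.0053746 ,  0.02884504, -0.07782519,  0.06322381,  0.02909581,
       -0.02791923]), 'tau': array([-4.97103883e-04, -4.29501808e+01, -3.26129687e+01, -1.49601119e-04,
        5.36385793e-03, -1.77531223e-05]), 'tool_pos': array([ 0.28886804, -0.58167451,  0.23017826]), 'eef_rot': array([-1.79892323e+02, -1.82553021e-02,  2.64007860e+01]), 'force': array([-0.87274165, -0.12229554, -0.15421116]), 'torque': array([-0.00936611, -0.00742366, -0.03871248]), 'grasp_force': 0.0, 'width': 0.0853004454510993} 0.0187
top {'vfov': 53.96745255500259, 'cx': 313.4614534767941, 'cy': 233.66626081841468, 'R': array([[-0.02745214, -0.99961002, -0.00511649],
       [-0.97377547,  0.02789837, -0.22579419],
       [ 0.22584888, -0.00121622, -0.97416159]]), 't': array([-0.06571262,  0.58256537,  1.15911601])}
side {'vfov': 47.65529269925719, 'cx': 324.5256916188818, 'cy': 237.87847081276803, 'R': array([[-0.86952809, -0.49368445, -0.01402015],
       [-0.26040177,  0.48239807, -0.83635102],
       [ 0.41965678, -0.72357983, -0.54801498]]), 't': array([0.46457037, 0.27904923, 0.91698284])}
```

View pics/top0.png

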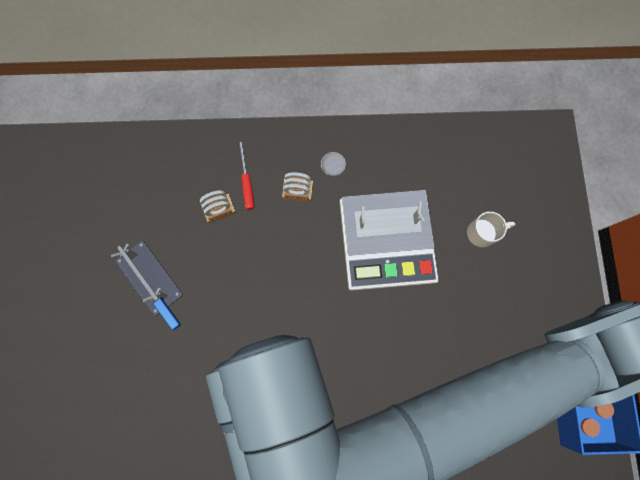

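View pics/side0.png

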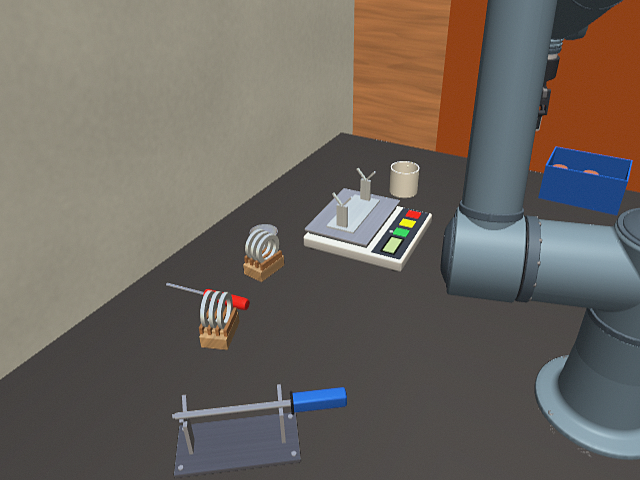

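The top view shows the rod on its stand: tip at (117,250), blue handle at (168,314). The racks, three rings each, are at (217,205) and (297,185). The scale cradle is at (390,220), with the green key at (391,270), yellow at (408,269) and red at (426,268).

```bash
python3 - <<'E'
from h import *
D={n:np.load(n+'0.npz') for n in ['top','side']}
def blob(m,W):
    n,l,s,c=cv2.connectedComponentsWithStats(m.astype(np.uint8))
    return [(s[i,4],c[i].round(),np.nanmedian(W[l==i],0).round(4),np.nanmin(W[l==i],0).round(3),np.nanmax(W[l==i],0).round(3)) for i in range(1,n) if s[i,4]>40]
for n in D:
    im=D[n]['im'].astype(int);W=D[n]['W'];r,g,b=[im[...,i] for i in range(3)]
    print(n)
    for k,m in dict(blue=(b>150)&(r<90)&(g<150),green=(g>140)&(r<110)&(b<140),yel=(r>180)&(g>180)&(b<90),red=(r>180)&(g<70)&(b<70),wood=(r>150)&(g>90)&(g<170)&(b<110)&(r-b>70)).items():
        for q in blob(m,W):
            if q[0]<3000: print(k,*q)
    if n=='top':
        # steel above base: z>0.07 in regions
        for nm,(u0,u1,v0,v1),zlo,zhi in [('standhi',(100,190,235,335),.06,.2),('rackA',(190,240,180,225),.05,.15),('rackB',(275,320,165,205),.05,.15),('scalehi',(350,430,195,240),.075,.2)]:
            w=W[v0:v1,u0:u1].reshape(-1,3); w=w[(w[:,2]>zlo)&(w[:,2]<zhi)]
            c=w.mean(0); e=np.linalg.svd(w[:,:2]-c[:2],full_matrices=False)[2][0]
            print(nm,len(w),c.round(4),w.min(0).round(3),w.max(0).round(3),'ang',np.degrees(np.arctan2(e[1],e[0])))
E
```

```text
top
blue 52 [170. 316.] [0.376  0.2737 0.0959] [ 0.348  0.254 -0.004] [0.42  0.31  0.101]
blue 74 [636. 414.] [ 0.1241 -0.8164  0.0992] [ 0.076 -0.82   0.092] [ 0.165 -0.812  0.105]
blue 957 [597. 430.] [ 0.072  -0.7676  0.0046] [ 0.016 -0.847 -0.007] [ 0.144 -0.677  0.105]
red 189 [247. 189.] [0.7232 0.0985 0.0239] [0.669 0.083 0.015] [0.768 0.112 0.031]
wood 165 [605. 410.] [ 0.1278 -0.7689  0.0616] [ 0.114 -0.79   0.055] [ 0.142 -0.748  0.07 ]
wood 209 [591. 427.] [ 0.0906 -0.7274  0.0615] [ 0.073 -0.747  0.053] [ 0.11  -0.708  0.067]
standhi 791 [0.4395 0.3251 0.0912] [0.346 0.252 0.06 ] [0.559 0.426 0.106] ang -142.51713143066544
rackA 420 [0.6698 0.1751 0.0855] [0.642 0.138 0.05 ] [0.701 0.214 0.104] ang -68.83245874551665
rackB 400 [ 0.7164 -0.0417  0.0857] [ 0.691 -0.077  0.05 ] [ 0.741 -0.005  0.104] ang -94.64297572526561
scalehi 182 [ 0.6104 -0.2885  0.1169] [ 0.581 -0.352  0.075] [ 0.639 -0.203  0.145] ang 93.39152528588723
side
blue 48 [551. 159.] [ 0.2364 -0.7182  0.1007] [ 0.212 -0.814  0.096] [ 0.239 -0.675  0.106]
blue 87 [619. 175.] [ 0.0527 -0.685   0.1012] [ 0.04  -0.822  0.04 ] [ 0.109 -0.674  0.105]
blue 640 [319. 395.] [0.3802 0.2858 0.0977] [0.345 0.254 0.082] [0.416 0.316 0.102]
green 106 [401. 232.] [ 0.4824 -0.2782  0.0399] [ 0.466 -0.297  0.036] [ 0.5   -0.264  0.044]
yel 100 [407. 223.] [ 0.4848 -0.3247  0.0403] [ 0.468 -0.345  0.037] [ 0.502 -0.308  0.045]
red 83 [413. 214.] [ 0.4873 -0.3689  0.0399] [ 0.471 -0.39   0.036] [ 0.505 -0.351  0.043]
red 141 [239. 301.] [0.6809 0.0991 0.0241] [0.666 0.086 0.014] [0.702 0.109 0.029]
wood 77 [228. 322.] [0.6456 0.1786 0.0445] [0.634 0.139 0.027] [0.66  0.2   0.048]
wood 217 [212. 342.] [0.657  0.2134 0.0184] [0.633 0.201 0.001] [0.681 0.224 0.041]
```

Emit:
play_rows([
  {"dx": 0.388, "dy": -0.31, "dz": -0.07, "rz": -1.5, "grip": 0},
  {"dx": 0.388, "dy": -0.31, "dz": -0.07, "rz": -1.5, "grip": 0},
  {"dx": 0.388, "dy": -0.31, "dz": -0.07, "rz": -1.5, "grip": 0},
  {"dx": 0.388, "dy": -0.31, "dz": -0.07, "rz": -1.5, "grip": 0},
  {"dx": 0.388, "dy": -0.31, "dz": -0.07, "rz": -1.5, "grip": 0},
  {"dx": 0.388, "dy": -0.31, "dz": -0.07, "rz": -1.5, "grip": 0},
  {"dx": 0.388, "dy": -0.31, "dz": -0.07, "rz": -1.5, "grip": 0},
  {"dx": 0.388, "dy": -0.31, "dz": -0.07, "rz": -1.5, "grip": 0},
  {"dx": 0.388, "dy": -0.31, "dz": -0.07, "rz": -1.5, "grip": 0},
  {"dx": 0.388, "dy": -0.31, "dz": -0.07, "rz": -1.5, "grip": 0},
  {"dx": 0.388, "dy": -0.31, "dz": -0.07, "rz": -1.5, "grip": 0},
  {"dx": 0.388, "dy": -0.31, "dz": -0.07, "rz": -1.5, "grip": 0},
])

```text
invalid input
```

```bash
cat >> h.py <<'E'
from scipy.spatial.transform import Rotation as Ro
def go(p,yaw,pitch=0):
    s=get_state(); R0=Ro.from_euler('xyz',s['eef_rot'],degrees=True); R1=Ro.from_euler('xyz',[180,pitch,yaw],degrees=True)
    d=R0.inv().apply(np.array(p)-s['tool_pos']); r=(R0.inv()*R1).as_rotvec()
    print('t',round(s['t'],2),'at',s['tool_pos'].round(4),s['eef_rot'].round(2),'| d',d.round(4),'r',r.round(4),'q6',s['joint_positions'][5].round(1))
E
python3 - <<'E'
from h import *
go([.41,.31,.25],217.5)
print(get_state())
E
```

```text
t 0.1 at [ 0.2889 -0.5817  0.2303] [-1.799e+02 -2.000e-02  2.640e+01] | d [ 0.505  -0.7449 -0.0183] r [-7.0000e-04  2.6000e-03  2.9479e+00] q6 -10.0
{'t': 0.1, 'joint_positions': array([-7.35718840e+01,  1.40814622e+01,  8.93183193e+01, -1.88753075e-03,
        7.67031897e+01, -9.97626985e+00]), 'qvel': array([ 0.01992249, -0.05679776, -0.13378237,  0.16516666, -0.02805922,
        0.06169415]), 'tau': array([ 3.84482619e-04, -4.30671608e+01, -3.27128470e+01, -1.80678267e-04,
        2.84554633e-03,  5.46104218e-06]), 'tool_pos': array([ 0.28889753, -0.5816989 ,  0.23027183]), 'eef_rot': array([-1.79898268e+02, -1.60303640e-02,  2.64048074e+01]), 'force': array([0.19089268, 0.54444004, 0.42101164]), 'torque': array([-0.00085999, -0.03472265,  0.00439402]), 'grasp_force': 0.0, 'width': 0.0851984958268273}
```

Emit:
play_rows([
  {"dx": 0.097, "dy": -0.078, "dz": -0.018, "rx": 0, "ry": 0, "rz": -0.375, "grip": 0},
  {"dx": 0.194, "dy": -0.155, "dz": -0.035, "rx": 0, "ry": 0, "rz": -0.75, "grip": 0},
  {"dx": 0.291, "dy": -0.233, "dz": -0.053, "rx": 0, "ry": 0, "rz": -1.125, "grip": 0},
  {"dx": 0.388, "dy": -0.31, "dz": -0.07, "rx": 0, "ry": 0, "rz": -1.5, "grip": 0},
  {"dx": 0.388, "dy": -0.31, "dz": -0.07, "rx": 0, "ry": 0, "rz": -1.5, "grip": 0},
  {"dx": 0.388, "dy": -0.31, "dz": -0.07, "rx": 0, "ry": 0, "rz": -1.5, "grip": 0},
  {"dx": 0.388, "dy": -0.31, "dz": -0.07, "rx": 0, "ry": 0, "rz": -1.5, "grip": 0},
  {"dx": 0.388, "dy": -0.31, "dz": -0.07, "rx": 0, "ry": 0, "rz": -1.5, "grip": 0},
  {"dx": 0.388, "dy": -0.31, "dz": -0.07, "rx": 0, "ry": 0, "rz": -1.5, "grip": 0},
  {"dx": 0.388, "dy": -0.31, "dz": -0.07, "rx": 0, "ry": 0, "rz": -1.5, "grip": 0},
  {"dx": 0.388, "dy": -0.31, "dz": -0.07, "rx": 0, "ry": 0, "rz": -1.5, "grip": 0},
  {"dx": 0.388, "dy": -0.31, "dz": -0.07, "rx": 0, "ry": 0, "rz": -1.5, "grip": 0},
], squeeze=60)

```text
t: 1.1
tool_pos: [0.4983, -0.1313, 0.3011]
eef_rot: [-180.0, -0.0, 112.7]
force: [1.0, -0.7, 0.0]
width: 0.0853
grasp_force: 0.0
```

```bash
python3 - <<'E'
from h import *
go([.41,.31,.25],217.5)
E
```

```text
t 1.1 at [ 0.4983 -0.1313  0.3011] [-1.7999e+02 -1.0000e-02  1.1269e+02] | d [0.4412 0.0888 0.0512] r [ 0.0000e+00 -2.0000e-04 -1.8293e+00] q6 -50.1
```

Emit:
play_rows([
  {"dx": 0.44, "dy": 0.09, "dz": 0.05, "rx": 0, "ry": 0, "rz": -1.83, "grip": 0},
  {"dx": 0.44, "dy": 0.09, "dz": 0.05, "rx": 0, "ry": 0, "rz": -1.83, "grip": 0},
  {"dx": 0.44, "dy": 0.09, "dz": 0.05, "rx": 0, "ry": 0, "rz": -1.83, "grip": 0},
  {"dx": 0.44, "dy": 0.09, "dz": 0.05, "rx": 0, "ry": 0, "rz": -1.83, "grip": 0},
  {"dx": 0.44, "dy": 0.09, "dz": 0.05, "rx": 0, "ry": 0, "rz": -1.83, "grip": 0},
  {"dx": 0.44, "dy": 0.09, "dz": 0.05, "rx": 0, "ry": 0, "rz": -1.83, "grip": 0},
  {"dx": 0.44, "dy": 0.09, "dz": 0.05, "rx": 0, "ry": 0, "rz": -1.83, "grip": 0},
  {"dx": 0.44, "dy": 0.09, "dz": 0.05, "rx": 0, "ry": 0, "rz": -1.83, "grip": 0},
  {"dx": 0.44, "dy": 0.09, "dz": 0.05, "rx": 0, "ry": 0, "rz": -1.83, "grip": 0},
  {"dx": 0.44, "dy": 0.09, "dz": 0.05, "rx": 0, "ry": 0, "rz": -1.83, "grip": 0},
  {"dx": 0.44, "dy": 0.09, "dz": 0.05, "rx": 0, "ry": 0, "rz": -1.83, "grip": 0},
  {"dx": 0.44, "dy": 0.09, "dz": 0.05, "rx": 0, "ry": 0, "rz": -1.83, "grip": 0},
])

```text
t: 2.1
tool_pos: [0.4115, 0.3121, 0.2496]
eef_rot: [179.9, -0.1, -161.0]
force: [0.6, -0.6, 0.0]
width: 0.0853
grasp_force: 0.0
```

```bash
python3 - <<'E'
from h import *
go([.41,.31,.25],217.5)
im,d,W,c=cam('wrist'); save(im,'w1.png'); np.savez('w1.npz',im=im,W=W)
im,d,W,c=cam('top'); save(im,'t1.png'); np.savez('t1.npz',im=im,W=W)
E
```

```text
t 2.1 at [0.4115 0.3121 0.2496] [ 1.7991e+02 -1.4000e-01 -1.6100e+02] | d [ 0.0021 -0.0015 -0.0004] r [ 0.0019 -0.0021 -0.3228] q6 -84.5
```

View pics/w1.png

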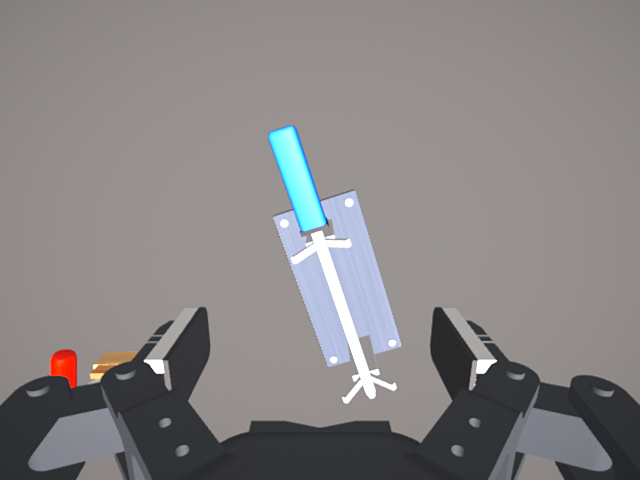

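The wrist view shows the blue handle from (283,130) to (313,230) and the shaft down to the tip at (370,393). The V rests are at (322,247) and (368,382). Next I measure the rod.

```bash
cat > rod.py <<'E'
from h import *
def rod(im,W,box=None):
    im=im.astype(int); r,g,b=[im[...,i] for i in range(3)]
    m=(b>150)&(r<100)&(b-r>90)&(W[...,2]>.05)
    n,l,s,c=cv2.connectedComponentsWithStats(m.astype(np.uint8)); k=1+np.argmax(s[1:,4]); m=l==k
    w=W[m]; top=np.nanpercentile(w[:,2],90); w=w[np.abs(w[:,2]-top)<.008]
    (c,sz,a)=cv2.minAreaRect((w[:,:2]*1000).astype(np.float32)); p=cv2.boxPoints((c,sz,a))
    e=[p[1]-p[0],p[2]-p[1]]; e=max(e,key=np.linalg.norm); 
    return np.array(c)/1000,np.array(sz),e/np.linalg.norm(e),np.median(w[:,2])
E
python3 - <<'E'
from rod import *
D=np.load('w1.npz'); im=D['im'];W=D['W']
c,sz,e,z=rod(im,W); e=e*np.sign(e[0]); print('handle',c,sz,np.degrees(np.arctan2(e[1],e[0])),z)
# shaft points near axis, beyond handle
q=W.reshape(-1,3); q=q[np.isfinite(q[:,0])]; a=(q[:,:2]-c)@e; n=(q[:,:2]-c)@np.array([-e[1],e[0]])
m=(a>.06)&(a<.3)&(abs(n)<.009)&(q[:,2]>.08)&(q[:,2]<.096)
f=np.polyfit(a[m],n[m],1); print('shaft fit',m.sum(),f,np.percentile(a[m],[0,100]),np.median(q[m,2]))
m=(q[:,2]>.097)&(a>.04)&(a<.24); print('V pts a', np.histogram(a[m],bins=np.arange(.04,.24,.005)))
T=np.load('top0.npz');im=T['im'];W=T['W']
q=W[165:205,275:320].reshape(-1,3)
def plane(box):
    u0,u1,v0,v1=box;w=W[v0:v1,u0:u1].reshape(-1,3);w=w[(w[:,2]>.075)&(w[:,2]<.11)];ctr=w.mean(0);return ctr,w
for nm,b in [('A',(190,240,180,225)),('B',(275,320,165,205))]:
    ctr,w=plane(b); ang=[]
    # choose yaw maximizing clustering of projections
    best=max(np.radians(np.arange(-40,41)),key=lambda t:np.sum(np.histogram(w[:,0]*np.cos(t)+w[:,1]*np.sin(t),bins=np.arange(0,1,.002))[0]**2.))
    print(nm,ctr,np.degrees(best))
E
```

```text
handle [0.38277078 0.28401166] [80.89723206 21.96857262] 37.294865 0.09610217638608003
shaft fit 1812 [-2.42473325e-03  7.11864703e-05] [0.0600286  0.21822625] 0.0894632659066841
V pts a (array([3010, 4541, 5075, 1825, 1994, 1145,  154,    0,    0,    0,    0,
          0,    0,    0,    0,    0,    0,    0,    0,    0,    0,    0,
          0,    0,    0,    0,    0,    0,    0,    0,    0,   74,   79,
          0,    0,    0,    0,    0,    0]), array([0.04 , 0.045, 0.05 , 0.055, 0.06 , 0.065, 0.07 , 0.075, 0.08 ,
       0.085, 0.09 , 0.095, 0.1  , 0.105, 0.11 , 0.115, 0.12 , 0.125,
       0.13 , 0.135, 0.14 , 0.145, 0.15 , 0.155, 0.16 , 0.165, 0.17 ,
       0.175, 0.18 , 0.185, 0.19 , 0.195, 0.2  , 0.205, 0.21 , 0.215,
       0.22 , 0.225, 0.23 , 0.235]))
A [0.67075922 0.17611645 0.09086677] 20.0
B [ 0.71756211 -0.04184823  0.09093898] -7.0
```

```bash
python3 - <<'E'
from h import *
go([.3983,.2959,.13],217.2)
go([.3983,.2959,.066],217.2)
E
```

```text
t 2.2 at [0.413  0.3088 0.2503] [-1.7998e+02 -9.0000e-02 -1.6155e+02] | d [ 0.0179 -0.0075  0.1203] r [-1.000e-04 -1.700e-03 -3.273e-01] q6 -84.3
t 2.2 at [0.413  0.3088 0.2503] [-1.7998e+02 -9.0000e-02 -1.6155e+02] | d [ 0.0178 -0.0075  0.1843] r [-1.000e-04 -1.700e-03 -3.273e-01] q6 -84.3
```

Emit:
play_rows([
  {"dx": 0.018, "dy": -0.0075, "dz": 0.04, "rx": 0, "ry": 0, "rz": -0.12, "grip": 0},
  {"dx": 0.018, "dy": -0.0075, "dz": 0.08, "rx": 0, "ry": 0, "rz": -0.24, "grip": 0},
  {"dx": 0.018, "dy": -0.0075, "dz": 0.11, "rx": 0, "ry": 0, "rz": -0.327, "grip": 0},
  {"dx": 0.018, "dy": -0.0075, "dz": 0.11, "rx": 0, "ry": 0, "rz": -0.327, "grip": 0},
  {"dx": 0.018, "dy": -0.0075, "dz": 0.125, "rx": 0, "ry": 0, "rz": -0.327, "grip": 0},
  {"dx": 0.018, "dy": -0.0075, "dz": 0.14, "rx": 0, "ry": 0, "rz": -0.327, "grip": 0},
  {"dx": 0.018, "dy": -0.0075, "dz": 0.155, "rx": 0, "ry": 0, "rz": -0.327, "grip": 0},
  {"dx": 0.018, "dy": -0.0075, "dz": 0.17, "rx": 0, "ry": 0, "rz": -0.327, "grip": 0},
  {"dx": 0.018, "dy": -0.0075, "dz": 0.18, "rx": 0, "ry": 0, "rz": -0.327, "grip": 0},
  {"dx": 0.018, "dy": -0.0075, "dz": 0.184, "rx": 0, "ry": 0, "rz": -0.327, "grip": 0},
  {"dx": 0.018, "dy": -0.0075, "dz": 0.184, "rx": 0, "ry": 0, "rz": -0.327, "grip": 0},
  {"dx": 0.018, "dy": -0.0075, "dz": 0.184, "rx": 0, "ry": 0, "rz": -0.327, "grip": 0},
])

```text
t: 3.2
tool_pos: [0.4002, 0.2951, 0.0681]
eef_rot: [-180.0, 0.1, -143.1]
force: [0.2, 0.1, 0.5]
width: 0.0852
grasp_force: 0.0
```

```bash
python3 - <<'E'
from h import *
go([.3983,.2959,.066],217.2)
E
```

```text
t 3.2 at [0.4002 0.2951 0.0681] [-1.7998e+02  8.0000e-02 -1.4307e+02] | d [0.001  0.0017 0.0021] r [-0.0004  0.0014 -0.0047] q6 -103.6
```

Emit:
play_rows([
  {"dx": 0, "dy": 0.001, "dz": 0.001, "rx": 0, "ry": 0, "rz": -0.004, "grip": 0.6},
  {"dx": 0, "dy": 0.001, "dz": 0.001, "rx": 0, "ry": 0, "rz": -0.004, "grip": 1},
  {"dx": 0, "dy": 0.001, "dz": 0.001, "rx": 0, "ry": 0, "rz": -0.004, "grip": 1},
  {"dx": 0, "dy": 0.001, "dz": 0.001, "rx": 0, "ry": 0, "rz": -0.004, "grip": 1},
  {"dx": 0, "dy": 0.001, "dz": 0.001, "rx": 0, "ry": 0, "rz": -0.004, "grip": 1},
  {"dx": 0, "dy": 0.001, "dz": 0.001, "rx": 0, "ry": 0, "rz": -0.004, "grip": 1},
  {"dx": 0, "dy": 0.001, "dz": 0.001, "rx": 0, "ry": 0, "rz": -0.004, "grip": 1},
  {"dx": 0, "dy": 0.001, "dz": 0.001, "rx": 0, "ry": 0, "rz": -0.004, "grip": 1},
  {"dx": 0, "dy": 0.001, "dz": 0.001, "rx": 0, "ry": 0, "rz": -0.004, "grip": 1},
], squeeze=100)

```text
t: 3.95
tool_pos: [0.3988, 0.2959, 0.0663]
eef_rot: [-180.0, 0.0, -142.7]
force: [-1.6, -0.1, 2.7]
width: 0.021
grasp_force: 97.7
```

Emit:
play_rows([
  {"dx": 0, "dy": 0, "dz": -0.02, "rx": 0, "ry": 0, "rz": 0, "grip": 1},
  {"dx": 0, "dy": 0, "dz": -0.05, "rx": 0, "ry": 0, "rz": 0, "grip": 1},
  {"dx": 0, "dy": 0, "dz": -0.08, "rx": 0, "ry": 0, "rz": 0, "grip": 1},
  {"dx": 0, "dy": 0, "dz": -0.11, "rx": 0, "ry": 0, "rz": 0, "grip": 1},
  {"dx": 0, "dy": 0, "dz": -0.13, "rx": 0, "ry": 0, "rz": 0, "grip": 1},
  {"dx": 0, "dy": 0, "dz": -0.14, "rx": 0, "ry": 0, "rz": 0, "grip": 1},
  {"dx": 0, "dy": 0, "dz": -0.14, "rx": 0, "ry": 0, "rz": 0, "grip": 1},
  {"dx": 0, "dy": 0, "dz": -0.14, "rx": 0, "ry": 0, "rz": 0, "grip": 1},
])

```text
t: 4.62
tool_pos: [0.3982, 0.2956, 0.205]
eef_rot: [180.0, -0.1, -142.7]
force: [-0.4, 0.4, -2.0]
width: 0.0206
grasp_force: 97.9
```

```bash
python3 - <<'E'
from rod import *
go([.60,-.165,.20],93)
im,d,W,c=cam('wrist'); save(im,'w2.png'); np.savez('w2.npz',im=im,W=W)
T=np.load('top0.npz');W=T['W']; 
# scale platform edges and V rests
w=W[190:295,335:440].reshape(-1,3); v=w[(w[:,2]>.12)&(w[:,2]<.16)]; 
a=v[v[:,1]>-.28];b=v[v[:,1]<-.28]; print('V',len(a),a.mean(0),np.ptp(a,0),len(b),b.mean(0),np.ptp(b,0))
p=w[(w[:,2]>.053)&(w[:,2]<.06)]; r=cv2.minAreaRect((p[:,:2]*1000).astype(np.float32)); print('platform',r)
T=np.load('side0.npz');W=T['W'];w=W[150:260,300:440].reshape(-1,3); v=w[(w[:,2]>.115)&(w[:,2]<.16)&(w[:,0]<.67)&(w[:,1]>-.4)&(w[:,1]<-.15)]
a=v[v[:,1]>-.28];b=v[v[:,1]<-.28]; print('V',len(a),a.mean(0),np.ptp(a,0),len(b),b.mean(0),np.ptp(b,0))
E
```

```text
t 4.62 at [0.3982 0.2956 0.205 ] [ 1.7998e+02 -8.0000e-02 -1.4274e+02] | d [ 0.1182 -0.4887  0.0051] r [-1.3000e-03 -1.1000e-03  2.1687e+00] q6 -103.8
V 42 [ 0.60685912 -0.20588783  0.13287768] [0.04970351 0.00682082 0.02432309] 54 [ 0.61652428 -0.34764059  0.13289562] [0.04914255 0.00778982 0.02508009]
platform ((609.7100830078125, -277.18524169921875), (160.4739227294922, 226.24623107910156), 3.295305013656616)
V 91 [ 0.60644663 -0.20591135  0.12803849] [0.05107214 0.0132275  0.03040364] 77 [ 0.61472514 -0.3472383   0.12847307] [0.04954511 0.01539254 0.03204625]
```

View pics/w2.png

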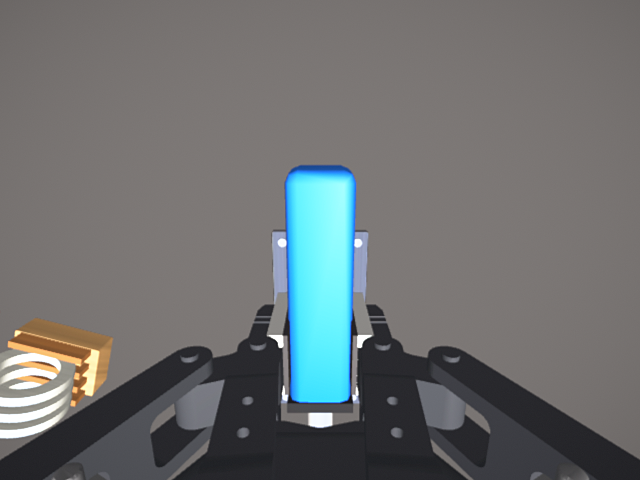

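Emit:
play_rows([
  {"dx": 0.003, "dy": -0.012, "dz": 0, "rx": 0, "ry": 0, "rz": 0.05, "grip": 1},
  {"dx": 0.008, "dy": -0.033, "dz": 0, "rx": 0, "ry": 0, "rz": 0.14, "grip": 1},
  {"dx": 0.014, "dy": -0.058, "dz": 0, "rx": 0, "ry": 0, "rz": 0.25, "grip": 1},
  {"dx": 0.02, "dy": -0.083, "dz": 0, "rx": 0, "ry": 0, "rz": 0.36, "grip": 1},
  {"dx": 0.026, "dy": -0.108, "dz": 0, "rx": 0, "ry": 0, "rz": 0.47, "grip": 1},
  {"dx": 0.032, "dy": -0.133, "dz": 0, "rx": 0, "ry": 0, "rz": 0.58, "grip": 1},
  {"dx": 0.038, "dy": -0.158, "dz": 0, "rx": 0, "ry": 0, "rz": 0.69, "grip": 1},
  {"dx": 0.044, "dy": -0.183, "dz": 0, "rx": 0, "ry": 0, "rz": 0.8, "grip": 1},
  {"dx": 0.05, "dy": -0.208, "dz": 0, "rx": 0, "ry": 0, "rz": 0.91, "grip": 1},
  {"dx": 0.055, "dy": -0.228, "dz": 0, "rx": 0, "ry": 0, "rz": 1.01, "grip": 1},
  {"dx": 0.059, "dy": -0.244, "dz": 0, "rx": 0, "ry": 0, "rz": 1.08, "grip": 1},
  {"dx": 0.059, "dy": -0.244, "dz": 0, "rx": 0, "ry": 0, "rz": 1.08, "grip": 1},
])

```text
t: 5.67
tool_pos: [0.4992, 0.0636, 0.2037]
eef_rot: [-179.9, -0.2, 155.1]
force: [-0.2, 0.3, -0.0]
width: 0.0203
grasp_force: 98.0
```

```bash
python3 - <<'E'
from h import *
go([.6044,-.1689,.17],93.4)
E
```

```text
t 5.67 at [0.4992 0.0636 0.2037] [-179.89   -0.2   155.09] | d [-0.1935 -0.1665  0.0333] r [-0.0035 -0.0021  1.0766] q6 -70.7
```

Emit:
play_rows([
  {"dx": -0.009, "dy": -0.008, "dz": 0, "rx": 0, "ry": 0, "rz": 0.05, "grip": 1},
  {"dx": -0.026, "dy": -0.022, "dz": 0, "rx": 0, "ry": 0, "rz": 0.14, "grip": 1},
  {"dx": -0.045, "dy": -0.039, "dz": 0, "rx": 0, "ry": 0, "rz": 0.25, "grip": 1},
  {"dx": -0.065, "dy": -0.056, "dz": 0, "rx": 0, "ry": 0, "rz": 0.36, "grip": 1},
  {"dx": -0.085, "dy": -0.073, "dz": 0.005, "rx": 0, "ry": 0, "rz": 0.47, "grip": 1},
  {"dx": -0.105, "dy": -0.09, "dz": 0.01, "rx": 0, "ry": 0, "rz": 0.58, "grip": 1},
  {"dx": -0.125, "dy": -0.107, "dz": 0.015, "rx": 0, "ry": 0, "rz": 0.69, "grip": 1},
  {"dx": -0.145, "dy": -0.124, "dz": 0.02, "rx": 0, "ry": 0, "rz": 0.8, "grip": 1},
  {"dx": -0.165, "dy": -0.141, "dz": 0.025, "rx": 0, "ry": 0, "rz": 0.91, "grip": 1},
  {"dx": -0.181, "dy": -0.155, "dz": 0.03, "rx": 0, "ry": 0, "rz": 1.01, "grip": 1},
  {"dx": -0.193, "dy": -0.166, "dz": 0.033, "rx": 0, "ry": 0, "rz": 1.077, "grip": 1},
  {"dx": -0.193, "dy": -0.166, "dz": 0.033, "rx": 0, "ry": 0, "rz": 1.077, "grip": 1},
])

```text
t: 6.67
tool_pos: [0.6052, -0.1667, 0.17]
eef_rot: [-179.8, -0.1, 93.5]
force: [-0.8, 0.6, -1.1]
width: 0.0208
grasp_force: 100.0
```

```bash
python3 - <<'E'
from rod import *
go([.6044,-.1689,.1073],93.4)
for n in ['top','side']:
    im,d,W,c=cam(n); save(im,n+'2.png'); np.savez(n+'2.npz',im=im,W=W)
    # shaft: points around expected axis
    e=np.array([.0593,-.9982]);q=W.reshape(-1,3);q=q[np.isfinite(q[:,0])]
    a=(q[:,:2]-[.6044,-.1689])@e;nn=(q[:,:2]-[.6044,-.1689])@np.array([-e[1],e[0]])
    m=(a>.045)&(a<.25)&(abs(nn)<.013)&(q[:,2]>.165)&(q[:,2]<.22)
    print(n,m.sum(),a[m].min(),a[m].max(),'lateral',np.polyfit(a[m],nn[m],1),'z',np.polyfit(a[m],q[m,2],1))
E
```

```text
t 6.67 at [ 0.6052 -0.1667  0.17  ] [-1.798e+02 -1.000e-01  9.353e+01] | d [-0.0023 -0.0007  0.0627] r [-0.0036 -0.0018  0.0022] q6 -29.3
top 235 0.059939491084137146 0.19392067030406807 lateral [0.00335    0.00068474] z [-0.00386873  0.19207581]
side 35 0.06238570233217412 0.19803004055220724 lateral [-0.02022014  0.00176215] z [-0.02320052  0.19609107]
```

View pics/side2.png

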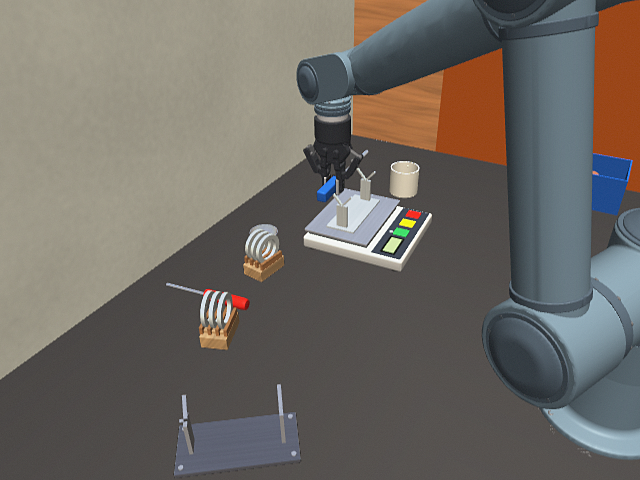

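The side view shows the rod held level above the cradle at (340,190), lined up with it. Time to lower it.

Emit:
play_rows([
  {"dx": -0.001, "dy": 0, "dz": 0.008, "rx": 0, "ry": 0, "rz": 0, "grip": 1},
  {"dx": -0.001, "dy": 0, "dz": 0.02, "rx": 0, "ry": 0, "rz": 0, "grip": 1},
  {"dx": -0.001, "dy": 0, "dz": 0.034, "rx": 0, "ry": 0, "rz": 0, "grip": 1},
  {"dx": -0.001, "dy": 0, "dz": 0.045, "rx": 0, "ry": 0, "rz": 0, "grip": 1},
  {"dx": -0.001, "dy": 0, "dz": 0.052, "rx": 0, "ry": 0, "rz": 0, "grip": 1},
  {"dx": -0.001, "dy": 0, "dz": 0.057, "rx": 0, "ry": 0, "rz": 0, "grip": 1},
  {"dx": -0.001, "dy": 0, "dz": 0.06, "rx": 0, "ry": 0, "rz": 0, "grip": 1},
  {"dx": -0.001, "dy": 0, "dz": 0.062, "rx": 0, "ry": 0, "rz": 0, "grip": 1},
  {"dx": -0.001, "dy": 0, "dz": 0.062, "rx": 0, "ry": 0, "rz": 0, "grip": 1},
  {"dx": -0.001, "dy": 0, "dz": 0.062, "rx": 0, "ry": 0, "rz": 0, "grip": 1},
])

```text
t: 7.6
tool_pos: [0.6059, -0.1666, 0.1115]
eef_rot: [180.0, 0.0, 93.6]
force: [-2.0, -0.1, 0.1]
width: 0.0209
grasp_force: 100.2
```

```bash
python3 - <<'E'
from h import *
go([.6044,-.1689,.1073],93.4); print(get_state()['force'])
E
```

```text
t 7.6 at [ 0.6059 -0.1666  0.1115] [1.7999e+02 1.0000e-02 9.3640e+01] | d [-0.0022 -0.0016  0.0042] r [0.0002 0.0001 0.0041] q6 -29.3
[-2.03891942 -0.09448314  0.08082234]
```

Emit:
play_rows([
  {"dx": -0.001, "dy": 0, "dz": 0.001, "rx": 0, "ry": 0, "rz": 0, "grip": 1},
  {"dx": -0.001, "dy": 0, "dz": 0.002, "rx": 0, "ry": 0, "rz": 0, "grip": 1},
  {"dx": -0.001, "dy": 0, "dz": 0.002, "rx": 0, "ry": 0, "rz": 0, "grip": 1},
  {"dx": -0.001, "dy": 0, "dz": 0.002, "rx": 0, "ry": 0, "rz": 0, "grip": 1},
])

```text
t: 7.93
tool_pos: [0.6058, -0.1677, 0.1106]
eef_rot: [-180.0, 0.0, 93.7]
force: [-6.2, 1.9, 6.6]
width: 0.0208
grasp_force: 101.4
```

```bash
python3 - <<'E'
from h import *
go([.6044,-.1689,.1073],93.4); print(get_state()['force'])
im,d,W,c=cam('top'); save(cv2.resize(im[170:310,320:460],(560,560)),'t3.png')
q=W.reshape(-1,3);q=q[np.isfinite(q[:,0])]
e=np.array([.0593,-.9982]);a=(q[:,:2]-[.6044,-.1689])@e;nn=(q[:,:2]-[.6044,-.1689])@np.array([-e[1],e[0]])
m=(a>.045)&(a<.25)&(abs(nn)<.013)&(q[:,2]>.11)&(q[:,2]<.137)
print(m.sum(),a[m].min(),a[m].max(),'lateral',np.polyfit(a[m],nn[m],1),'z',np.polyfit(a[m],q[m,2],1))
E
```

```text
t 7.93 at [ 0.6058 -0.1677  0.1106] [-1.7998e+02  3.0000e-02  9.3670e+01] | d [-0.0011 -0.0015  0.0033] r [-0.0004  0.0005  0.0048] q6 -29.4
[-6.23892888  1.93977559  6.58402979]
222 0.06153104260778147 0.19446165151677097 lateral [-0.01003572  0.00256633] z [-0.03026496  0.13599592]
```

View pics/t3.png

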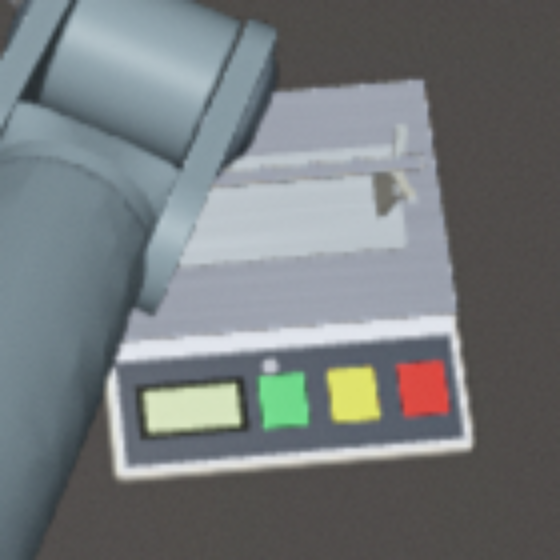

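Emit:
play_rows([
  {"dx": -0.001, "dy": -0.002, "dz": 0, "rx": 0, "ry": 0, "rz": 0, "grip": 1},
  {"dx": -0.001, "dy": -0.003, "dz": 0.001, "rx": 0, "ry": 0, "rz": 0, "grip": 1},
  {"dx": -0.001, "dy": -0.003, "dz": 0.002, "rx": 0, "ry": 0, "rz": 0, "grip": 1},
  {"dx": -0.001, "dy": -0.003, "dz": 0.002, "rx": 0, "ry": 0, "rz": 0, "grip": 1},
  {"dx": -0.001, "dy": -0.003, "dz": 0.002, "rx": 0, "ry": 0, "rz": 0, "grip": 1},
])

```text
t: 8.4
tool_pos: [0.603, -0.1691, 0.1075]
eef_rot: [180.0, 0.0, 93.7]
force: [-2.4, -0.0, 2.9]
width: 0.0207
grasp_force: 100.7
```

```bash
python3 - <<'E'
from h import *
go([.6044,-.1689,.1073],93.4); print(get_state()['force'])
E
```

```text
t 8.4 at [ 0.603  -0.1691  0.1075] [1.800e+02 5.000e-02 9.366e+01] | d [0.0001 0.0014 0.0002] r [0.     0.0008 0.0045] q6 -29.6
[-2.42142692 -0.03732196  2.92195423]
```

Emit:
play_rows([
  {"dx": 0, "dy": 0, "dz": 0, "rx": 0, "ry": 0, "rz": 0, "grip": 0.6},
  {"dx": 0, "dy": 0, "dz": 0, "rx": 0, "ry": 0, "rz": 0, "grip": 0.4},
  {"dx": 0, "dy": 0, "dz": 0, "rx": 0, "ry": 0, "rz": 0, "grip": 0},
  {"dx": 0, "dy": 0, "dz": 0, "rx": 0, "ry": 0, "rz": 0, "grip": 0},
  {"dx": 0, "dy": 0, "dz": 0, "rx": 0, "ry": 0, "rz": 0, "grip": 0},
  {"dx": 0, "dy": 0, "dz": -0.02, "rx": 0, "ry": 0, "rz": 0, "grip": 0},
  {"dx": 0, "dy": 0, "dz": -0.05, "rx": 0, "ry": 0, "rz": 0, "grip": 0},
  {"dx": 0, "dy": 0, "dz": -0.08, "rx": 0, "ry": 0, "rz": 0, "grip": 0},
  {"dx": 0, "dy": 0, "dz": -0.11, "rx": 0, "ry": 0, "rz": 0, "grip": 0},
  {"dx": 0, "dy": 0, "dz": -0.13, "rx": 0, "ry": 0, "rz": 0, "grip": 0},
  {"dx": 0, "dy": 0, "dz": -0.13, "rx": 0, "ry": 0, "rz": 0, "grip": 0},
])

```text
t: 9.32
tool_pos: [0.6055, -0.1697, 0.2434]
eef_rot: [179.5, 0.3, 93.7]
force: [-0.4, -0.8, 0.2]
width: 0.0857
grasp_force: 0.0
```

```bash
python3 - <<'E'
from rod import *
go([.485,-.324,.10],93.5)
im,d,W,c=cam('wrist'); save(im,'w4.png'); np.savez('w4.npz',im=im,W=W)
try: print(rod(im,W))
except Exception as x: print(x)
R,t,f,ci=c
for p in [[.485,-.3247,.039],[.6108,-.2767,.126],[.482,-.278,.039]]:
    q=R@p+t; print(q[:2]/q[2]*f+[ci['cx'],ci['cy']])
im=im.astype(int);r,g,b=[im[...,i] for i in range(3)]
for k,m in dict(green=(g>140)&(r<130)&(b<160)&(g-r>60),yel=(r>170)&(g>170)&(b<120),red=(r>150)&(g<80)&(b<80)).items():
    m=m&(W[...,2]<.06)&(W[...,0]<.6)
    if m.sum()>50: print(k,m.sum(),np.nanmedian(W[m],0))
E
```

```text
t 9.32 at [ 0.6055 -0.1697  0.2434] [179.47   0.29  93.68] | d [-0.1455 -0.1315  0.1429] r [0.0092 0.005  0.0031] q6 -29.7
(array([ 0.60182806, -0.14788278]), array([21.29236221, 81.02393341]), array([ 0.05917908, -0.9982474 ], dtype=float32), np.float64(0.1381757986630383))
[193.08890859 349.75724921]
[315.53180377 366.01617094]
[188.61512814 309.26039037]
green 372 [ 0.48278826 -0.27173826  0.03936092]
yel 91 [ 0.50295796 -0.33195715  0.03918196]
red 538 [ 0.49552534 -0.37393276  0.03944999]
```

View pics/w4.png

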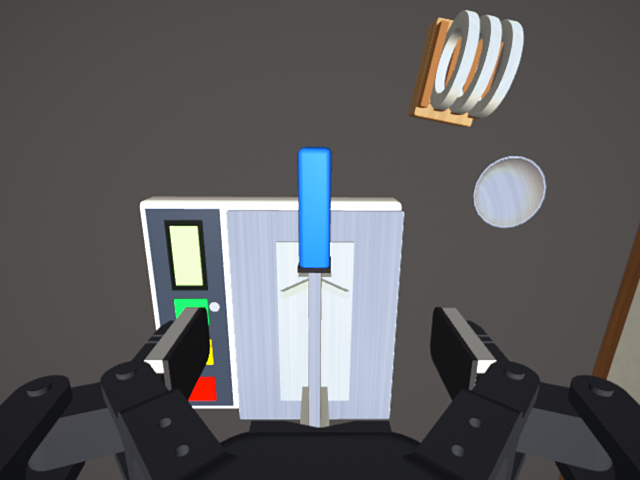

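Wrist view: the rod lies in the cradle, handle at (314,208), with the keys to its left – green (190,310), yellow (205,352), red (203,388). Next, the tare key.

Emit:
play_rows([
  {"dx": -0.03, "dy": -0.03, "dz": 0, "rx": 0, "ry": 0, "rz": 0, "grip": 1},
  {"dx": -0.06, "dy": -0.055, "dz": 0, "rx": 0, "ry": 0, "rz": 0, "grip": 1},
  {"dx": -0.09, "dy": -0.08, "dz": 0, "rx": 0, "ry": 0, "rz": 0, "grip": 1},
  {"dx": -0.12, "dy": -0.11, "dz": 0, "rx": 0, "ry": 0, "rz": 0, "grip": 1},
  {"dx": -0.146, "dy": -0.132, "dz": 0, "rx": 0, "ry": 0, "rz": 0, "grip": 1},
  {"dx": -0.146, "dy": -0.132, "dz": 0.03, "rx": 0, "ry": 0, "rz": 0, "grip": 1},
  {"dx": -0.146, "dy": -0.132, "dz": 0.06, "rx": 0, "ry": 0, "rz": 0, "grip": 1},
  {"dx": -0.146, "dy": -0.132, "dz": 0.09, "rx": 0, "ry": 0, "rz": 0, "grip": 1},
  {"dx": -0.146, "dy": -0.132, "dz": 0.12, "rx": 0, "ry": 0, "rz": 0, "grip": 1},
  {"dx": -0.146, "dy": -0.132, "dz": 0.14, "rx": 0, "ry": 0, "rz": 0, "grip": 1},
  {"dx": -0.146, "dy": -0.132, "dz": 0.15, "rx": 0, "ry": 0, "rz": 0, "grip": 1},
  {"dx": -0.146, "dy": -0.132, "dz": 0.15, "rx": 0, "ry": 0, "rz": 0, "grip": 1},
], squeeze=30)

```text
t: 10.37
tool_pos: [0.4783, -0.3206, 0.0828]
eef_rot: [-179.7, -0.3, 93.7]
force: [0.9, 0.8, 1.3]
width: 0.0002
grasp_force: 0.0
```

```bash
python3 - <<'E'
from h import *
go([.485,-.324,.045],93.5);s=get_state();print(s['force'],s['width'])
im,d,W,c=cam('top'); save(cv2.resize(im[170:310,320:460],(560,560)),'t5.png')
im=im.astype(int);r,g,b=[im[...,i] for i in range(3)]
for k,m in dict(green=(g>140)&(r<130)&(b<160)&(g-r>60),yel=(r>170)&(g>170)&(b<120),red=(r>150)&(g<80)&(b<80)).items():
    m=m&(W[...,2]<.06)&(W[...,0]<.6)&(W[...,1]<-.2)&(W[...,0]>.4)
    if m.sum()>20: print(k,m.sum(),np.nanmedian(W[m],0),np.nanmin(W[m],0),np.nanmax(W[m],0))
E
```

```text
t 10.37 at [ 0.4783 -0.3206  0.0828] [-179.7    -0.34   93.66] | d [-0.004   0.0066  0.0378] r [-0.0052 -0.006   0.0028] q6 -48.8
[0.85853845 0.76766786 1.27509519] 0.00022436161924003275
```

View pics/t5.png

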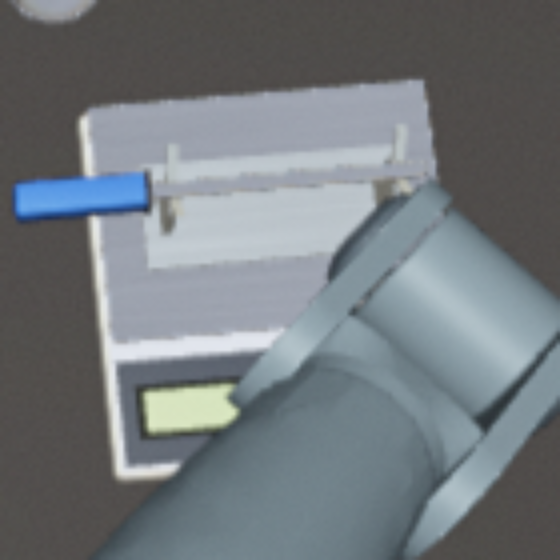

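The rod lies in both V rests, with the handle at (85,195) in the crop. Pressing down.

Emit:
play_rows([
  {"dx": -0.003, "dy": 0.005, "dz": 0.008, "rx": 0, "ry": 0, "rz": 0, "grip": 1},
  {"dx": -0.003, "dy": 0.005, "dz": 0.018, "rx": 0, "ry": 0, "rz": 0, "grip": 1},
  {"dx": -0.003, "dy": 0.005, "dz": 0.026, "rx": 0, "ry": 0, "rz": 0, "grip": 1},
  {"dx": -0.003, "dy": 0.005, "dz": 0.031, "rx": 0, "ry": 0, "rz": 0, "grip": 1},
  {"dx": -0.003, "dy": 0.005, "dz": 0.034, "rx": 0, "ry": 0, "rz": 0, "grip": 1},
  {"dx": -0.003, "dy": 0.005, "dz": 0.034, "rx": 0, "ry": 0, "rz": 0, "grip": 1},
  {"dx": -0.003, "dy": 0.005, "dz": 0.034, "rx": 0, "ry": 0, "rz": 0, "grip": 1},
  {"dx": -0.003, "dy": 0.005, "dz": 0.034, "rx": 0, "ry": 0, "rz": 0, "grip": 1},
])

```text
t: 11.08
tool_pos: [0.4859, -0.3256, 0.0535]
eef_rot: [180.0, 0.0, 93.7]
force: [-0.1, 0.1, 0.4]
width: -0.0001
grasp_force: 0.0
```

```bash
python3 - <<'E'
from h import *
go([.485,-.324,.039],93.5);s=get_state();print(s['force'],s['width'])
im,d,W,c=cam('side'); save(cv2.resize(im[150:280,290:450],(800,600)),'s6.png')
E
```

```text
t 11.08 at [ 0.4859 -0.3256  0.0535] [1.7997e+02 3.0000e-02 9.3670e+01] | d [ 0.0017 -0.0008  0.0145] r [0.0005 0.0005 0.0029] q6 -48.6
[-0.13715785  0.14160133  0.43129761] -0.00013670982432127101
```

View pics/s6.png

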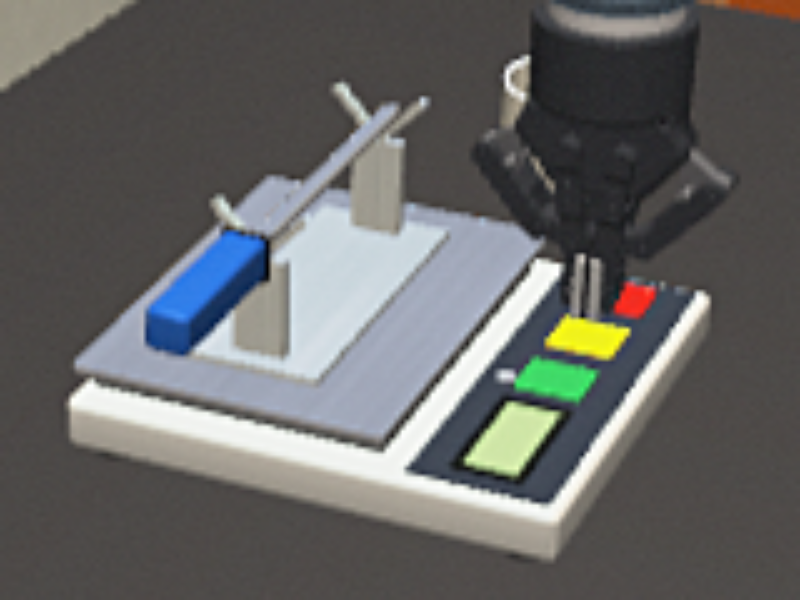

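The side view shows the closed fingertips at (588,310), right above the yellow key once their 14 mm of height is allowed for. I'll press in small steps.

Emit:
play_rows([
  {"dx": 0.001, "dy": 0, "dz": 0.005, "rx": 0, "ry": 0, "rz": 0, "grip": 1},
  {"dx": 0.001, "dy": 0, "dz": 0.01, "rx": 0, "ry": 0, "rz": 0, "grip": 1},
  {"dx": 0.001, "dy": 0, "dz": 0.013, "rx": 0, "ry": 0, "rz": 0, "grip": 1},
  {"dx": 0.001, "dy": 0, "dz": 0.0145, "rx": 0, "ry": 0, "rz": 0, "grip": 1},
  {"dx": 0.001, "dy": 0, "dz": 0.0155, "rx": 0, "ry": 0, "rz": 0, "grip": 1},
  {"dx": 0.001, "dy": 0, "dz": 0.0155, "rx": 0, "ry": 0, "rz": 0, "grip": 1},
  {"dx": 0.001, "dy": 0, "dz": 0.0155, "rx": 0, "ry": 0, "rz": 0, "grip": 1},
])

```text
t: 11.72
tool_pos: [0.4854, -0.3241, 0.0378]
eef_rot: [-179.9, -0.1, 93.7]
force: [-2.2, 2.2, 6.2]
width: 0.0003
grasp_force: 2.4
```

Emit:
play_rows([
  {"dx": 0, "dy": 0, "dz": 0.001, "rx": 0, "ry": 0, "rz": 0, "grip": 1},
  {"dx": 0, "dy": 0, "dz": 0.001, "rx": 0, "ry": 0, "rz": 0, "grip": 1},
  {"dx": 0, "dy": 0, "dz": 0.001, "rx": 0, "ry": 0, "rz": 0, "grip": 1},
  {"dx": 0, "dy": 0, "dz": 0.001, "rx": 0, "ry": 0, "rz": 0, "grip": 1},
])

```text
t: 12.05
tool_pos: [0.4855, -0.3243, 0.0372]
eef_rot: [-180.0, -0.0, 93.7]
force: [-2.7, 2.1, 6.7]
width: -0.0003
grasp_force: 3.5
```

Emit:
play_rows([
  {"dx": 0, "dy": 0, "dz": 0.001, "rx": 0, "ry": 0, "rz": 0, "grip": 1},
  {"dx": 0, "dy": 0, "dz": 0.001, "rx": 0, "ry": 0, "rz": 0, "grip": 1},
  {"dx": 0, "dy": 0, "dz": 0.001, "rx": 0, "ry": 0, "rz": 0, "grip": 1},
  {"dx": 0, "dy": 0, "dz": 0.001, "rx": 0, "ry": 0, "rz": 0, "grip": 1},
])

```text
t: 12.38
tool_pos: [0.4855, -0.3243, 0.037]
eef_rot: [-179.9, -0.1, 93.7]
force: [-5.0, 4.5, 12.0]
width: 0.0
grasp_force: 6.0
```

```bash
python3 - <<'E'
from h import *
s=get_state();print(s['force'],s['tool_pos'])
im,d,W,c=cam('side'); o=np.load('side0.npz')['im']
for x in (o,im): print(x[231,391],x[229:234,388:394].mean((0,1)), x[240:250,385:402].mean((0,1)), x[240:250,385:402].std())
E
```

```text
[-4.95545724  4.501457   12.0268567 ] [ 0.48554338 -0.32430022  0.03696082]
[224 228 233] [100.53333333 115.86666667 117.56666667] [156.72352941 176.41764706 129.88823529] 72.54206286200633
[233 238 242] [104.23333333 120.16666667 121.86666667] [162.38823529 180.54705882 134.64705882] 74.20818334389978
```

Emit:
play_rows([
  {"dx": 0, "dy": 0, "dz": -0.02, "rx": 0, "ry": 0, "rz": 0, "grip": 1},
  {"dx": 0, "dy": 0, "dz": -0.06, "rx": 0, "ry": 0, "rz": 0, "grip": 1},
  {"dx": 0, "dy": 0, "dz": -0.1, "rx": 0, "ry": 0, "rz": 0, "grip": 1},
  {"dx": 0, "dy": 0, "dz": -0.14, "rx": 0, "ry": 0, "rz": 0, "grip": 1},
  {"dx": 0, "dy": 0, "dz": -0.17, "rx": 0, "ry": 0, "rz": 0, "grip": 1},
  {"dx": 0.03, "dy": 0.025, "dz": -0.19, "rx": 0, "ry": 0, "rz": 0, "grip": 0.5},
  {"dx": 0.06, "dy": 0.05, "dz": -0.2, "rx": 0, "ry": 0, "rz": 0, "grip": 0},
  {"dx": 0.09, "dy": 0.078, "dz": -0.2, "rx": 0, "ry": 0, "rz": 0, "grip": 0},
  {"dx": 0.12, "dy": 0.104, "dz": -0.2, "rx": 0, "ry": 0, "rz": 0, "grip": 0},
  {"dx": 0.147, "dy": 0.127, "dz": -0.2, "rx": 0, "ry": 0, "rz": 0, "grip": 0},
  {"dx": 0.147, "dy": 0.127, "dz": -0.2, "rx": 0, "ry": 0, "rz": 0, "grip": 0},
  {"dx": 0.147, "dy": 0.127, "dz": -0.2, "rx": 0, "ry": 0, "rz": 0, "grip": 0},
])

```text
t: 13.43
tool_pos: [0.6036, -0.1681, 0.2352]
eef_rot: [-180.0, 0.0, 93.9]
force: [-0.5, -0.5, -0.2]
width: 0.0834
grasp_force: 0.0
```

```bash
python3 - <<'E'
from rod import *
im,d,W,c=cam('wrist'); np.savez('w7.npz',im=im,W=W); print(rod(im,W))
go([.603,-.169,.1075],93.5)
# rack B from this wrist view
im0=im; q=W.reshape(-1,3); m=(q[:,0]>.64)&(q[:,0]<.8)&(q[:,1]>-.1)&(q[:,1]<.03)&(q[:,2]>.01)&(q[:,2]<.12); q=q[m]
rg=q[q[:,2]>.05]; print(len(q),len(rg),rg.min(0),rg.max(0),rg.mean(0))
i=im.astype(int); wd=(i[...,0]-i[...,2]>60)&(W[...,0]>.64)&(W[...,1]>-.12)&(W[...,2]<.06)&(W[...,2]>.0); 
print(wd.sum(),cv2.minAreaRect((W[wd][:,:2]*1000).astype(np.float32)))
E
```

```text
(array([ 0.60191125, -0.147854  ]), array([21.30375862, 81.27147675]), array([ 0.0616033, -0.9981007], dtype=float32), np.float64(0.13817657021088692))
t 13.48 at [ 0.603  -0.1693  0.2352] [-1.7997e+02  1.0000e-02  9.3740e+01] | d [3.000e-04 1.000e-04 1.277e-01] r [-0.0005  0.0002  0.0041] q6 -29.8
9989 6215 [ 0.69408828 -0.0774355   0.05000171] [ 0.74160732 -0.00403073  0.10118466] [ 0.71605073 -0.04283665  0.08715729]
2405 ((727.3831176757812, -42.05609893798828), (80.14459228515625, 73.47726440429688), 82.57119750976562)
```

Emit:
play_rows([
  {"dx": 0, "dy": 0, "dz": 0.03, "rx": 0, "ry": 0, "rz": 0, "grip": 0},
  {"dx": 0, "dy": 0, "dz": 0.06, "rx": 0, "ry": 0, "rz": 0, "grip": 0},
  {"dx": 0, "dy": 0, "dz": 0.085, "rx": 0, "ry": 0, "rz": 0, "grip": 0},
  {"dx": 0, "dy": 0, "dz": 0.105, "rx": 0, "ry": 0, "rz": 0, "grip": 0},
  {"dx": 0, "dy": 0, "dz": 0.118, "rx": 0, "ry": 0, "rz": 0, "grip": 0},
  {"dx": 0, "dy": 0, "dz": 0.127, "rx": 0, "ry": 0, "rz": 0, "grip": 0},
  {"dx": 0, "dy": 0, "dz": 0.127, "rx": 0, "ry": 0, "rz": 0, "grip": 0},
  {"dx": 0, "dy": 0, "dz": 0.127, "rx": 0, "ry": 0, "rz": 0, "grip": 0.6},
  {"dx": 0, "dy": 0, "dz": 0.127, "rx": 0, "ry": 0, "rz": 0, "grip": 1},
  {"dx": 0, "dy": 0, "dz": 0.127, "rx": 0, "ry": 0, "rz": 0, "grip": 1},
  {"dx": 0, "dy": 0, "dz": 0.127, "rx": 0, "ry": 0, "rz": 0, "grip": 1},
  {"dx": 0, "dy": 0, "dz": 0.127, "rx": 0, "ry": 0, "rz": 0, "grip": 1},
], squeeze=120)

```text
t: 14.48
tool_pos: [0.6035, -0.1698, 0.1095]
eef_rot: [179.9, 0.0, 93.7]
force: [0.5, 0.1, 0.1]
width: 0.0256
grasp_force: 0.0
```

```bash
cat > rack.py <<'E'
from h import *
from scipy.optimize import least_squares
def rings(W,c0,yaw0,w=.055):
    q=W.reshape(-1,3); q=q[np.isfinite(q[:,0])]; q=q[(np.hypot(*(q[:,:2]-c0).T)<w)&(q[:,2]>.052)&(q[:,2]<.108)]
    # ring: distance from axis within [23,35]mm; axis through c at z .064
    def cl(t):
        h=np.histogram(q[:,0]*np.cos(t)+q[:,1]*np.sin(t),bins=np.arange(-1,1,.002))[0]; return np.sum(h**2.)
    ys=np.radians(np.arange(yaw0-15,yaw0+15,.5)); t=max(ys,key=cl)
    a=(q[:,:2]-c0)@[np.cos(t),np.sin(t)]; n=(q[:,:2]-c0)@[-np.sin(t),np.cos(t)]
    # lateral centre: outer radius points
    f=lambda p:np.maximum(0,np.hypot(n-p[0],q[:,2]-p[1])-.035)+np.maximum(0,.023-np.hypot(n-p[0],q[:,2]-p[1]))
    r=least_squares(f,[0,.064]); h=np.histogram(a,bins=np.arange(-.04,.041,.002))
    print('yaw',np.degrees(t),'lat',r.x,'cost',r.cost,len(q)); print(h[0], 'bins from -40mm by 2')
    c=c0+r.x[0]*np.array([-np.sin(t),np.cos(t)]); return c,np.degrees(t),a
E
python3 - <<'E'
from rack import *
T=np.load('top0.npz')['W']; S=np.load('side0.npz')['W']; V=np.load('w7.npz')['W']; V4=np.load('w4.npz')['W']
for nm,c,y in [('A',[.668,.176],21),('B',[.716,-.042],-5)]:
    for k,w in dict(top=T,side=S,w7=V,w4=V4).items():
        if nm=='A' and k[0]=='w': continue
        print(nm,k); print(rings(w,np.array(c),y)[0])
E
```

```text
A top
yaw 19.5 lat [-0.0009246   0.06691955] cost 4.4013665869609885e-05 410
[ 0  0  0  0  0  0  0  0  0  0  0 29 54 23 24 11  3  1  0 24 54 19 17 19
  4  0  1 29 42 19 23 11  3  0  0  0  0  0  0  0] bins from -40mm by 2
[0.66830864 0.17512843]
A side
yaw 20.5 lat [0.00142694 0.06682763] cost 6.272944550156663e-05 779
[ 0  0  0  0  0  0  0  0  0  0 76 90 50 42 37  1  0  0 57 75 42 34 26  5
  0  0 70 68 33 38 32  3  0  0  0  0  0  0  0  0] bins from -40mm by 2
[0.66750027 0.17733658]
B top
yaw -7.0 lat [0.00141703 0.06675898] cost 6.313879773270345e-05 395
[ 0  0  0  0  0  0  0  0  0  0  9 57 26 23 16  9  0  0  2 56 27 19 18  8
  0  0  8 49 24 22 21  1  0  0  0  0  0  0  0  0] bins from -40mm by 2
[ 0.71617269 -0.04059354]
B side
yaw -7.499999999999999 lat [0.0020206 0.0668598] cost 3.193469581783474e-05 670
[  0   0   0   0   0   0   0   0   1  29 103  68  31  25  15   4   1  19
  71  56  29  18  20   0   0  23  62  41  29  14   9   2   0   0   0   0
   0   0   0   0] bins from -40mm by 2
[ 0.71626374 -0.03999669]
B w7
yaw -6.5 lat [0.00120555 0.06572226] cost 2.181042200318594e-05 6141
[  0   0   0   0   0   0   0   0   0   0 157 993 329 325 285  24   0   0
 181 920 292 299 281  18   0   0 210 959 286 306 245  31   0   0   0   0
   0   0   0   0] bins from -40mm by 2
[ 0.71613647 -0.04080219]
B w4
yaw -6.5 lat [0.00122857 0.06579905] cost 2.2593505567456845e-05 5769
[  0   0   0   0   0   0   0   0   0   0 143 910 322 308 276  19   0   0
 143 879 294 288 256  18   0   0 187 906 279 263 262  16   0   0   0   0
   0   0   0   0] bins from -40mm by 2
[ 0.71613908 -0.04077932]
```

Emit:
play_rows([
  {"dx": 0, "dy": 0, "dz": 0, "rx": 0, "ry": 0, "rz": 0, "grip": 1},
  {"dx": 0, "dy": 0, "dz": 0, "rx": 0, "ry": 0, "rz": 0, "grip": 1},
  {"dx": 0, "dy": 0, "dz": 0, "rx": 0, "ry": 0, "rz": 0, "grip": 1},
  {"dx": 0, "dy": 0, "dz": -0.02, "rx": 0, "ry": 0, "rz": 0, "grip": 1},
  {"dx": 0, "dy": 0, "dz": -0.045, "rx": 0, "ry": 0, "rz": 0, "grip": 1},
  {"dx": 0, "dy": 0, "dz": -0.07, "rx": 0, "ry": 0, "rz": 0, "grip": 1},
  {"dx": 0, "dy": 0, "dz": -0.09, "rx": 0, "ry": 0, "rz": 0, "grip": 1},
  {"dx": 0, "dy": 0, "dz": -0.1, "rx": 0, "ry": 0, "rz": 0, "grip": 1},
  {"dx": 0, "dy": 0, "dz": -0.1, "rx": 0, "ry": 0, "rz": 0, "grip": 1},
])

```text
t: 15.23
tool_pos: [0.6044, -0.1701, 0.2112]
eef_rot: [179.7, 0.1, 93.7]
force: [0.8, -0.2, -0.3]
width: 0.0204
grasp_force: 117.5
```

```bash
python3 - <<'E'
from h import *
go([.50,-.05,.20],147)
E
```

```text
t 15.23 at [ 0.6044 -0.1701  0.2112] [1.7974e+02 1.2000e-01 9.3670e+01] | d [ 0.1266 -0.0965  0.0104] r [ 0.0033  0.0042 -0.9307] q6 -29.7
```

Emit:
play_rows([
  {"dx": 0.007, "dy": -0.005, "dz": 0, "rx": 0, "ry": 0, "rz": -0.05, "grip": 1},
  {"dx": 0.02, "dy": -0.015, "dz": 0, "rx": 0, "ry": 0, "rz": -0.14, "grip": 1},
  {"dx": 0.034, "dy": -0.026, "dz": 0, "rx": 0, "ry": 0, "rz": -0.25, "grip": 1},
  {"dx": 0.05, "dy": -0.038, "dz": 0, "rx": 0, "ry": 0, "rz": -0.36, "grip": 1},
  {"dx": 0.065, "dy": -0.049, "dz": 0, "rx": 0, "ry": 0, "rz": -0.47, "grip": 1},
  {"dx": 0.08, "dy": -0.06, "dz": 0, "rx": 0, "ry": 0, "rz": -0.58, "grip": 1},
  {"dx": 0.095, "dy": -0.072, "dz": 0, "rx": 0, "ry": 0, "rz": -0.69, "grip": 1},
  {"dx": 0.11, "dy": -0.084, "dz": 0, "rx": 0, "ry": 0, "rz": -0.8, "grip": 1},
  {"dx": 0.12, "dy": -0.092, "dz": 0, "rx": 0, "ry": 0, "rz": -0.88, "grip": 1},
  {"dx": 0.127, "dy": -0.096, "dz": 0.005, "rx": 0, "ry": 0, "rz": -0.93, "grip": 1},
  {"dx": 0.127, "dy": -0.096, "dz": 0.005, "rx": 0, "ry": 0, "rz": -0.93, "grip": 1},
])

```text
t: 16.15
tool_pos: [0.4968, -0.0474, 0.2006]
eef_rot: [-179.9, -0.3, 147.1]
force: [0.4, -0.0, -1.0]
width: 0.02
grasp_force: 117.6
```

```bash
python3 - <<'E'
from h import *
go([.4216,.0864,.12],200)
E
```

```text
t 16.15 at [ 0.4968 -0.0474  0.2006] [-179.95   -0.29  147.07] | d [0.1354 0.0715 0.0812] r [ 0.0015 -0.0051 -0.9237] q6 -75.6
```

Emit:
play_rows([
  {"dx": 0.007, "dy": 0.004, "dz": 0, "rx": 0, "ry": 0, "rz": -0.05, "grip": 1},
  {"dx": 0.02, "dy": 0.011, "dz": 0, "rx": 0, "ry": 0, "rz": -0.14, "grip": 1},
  {"dx": 0.036, "dy": 0.019, "dz": 0.005, "rx": 0, "ry": 0, "rz": -0.25, "grip": 1},
  {"dx": 0.053, "dy": 0.028, "dz": 0.015, "rx": 0, "ry": 0, "rz": -0.36, "grip": 1},
  {"dx": 0.07, "dy": 0.037, "dz": 0.027, "rx": 0, "ry": 0, "rz": -0.47, "grip": 1},
  {"dx": 0.086, "dy": 0.046, "dz": 0.04, "rx": 0, "ry": 0, "rz": -0.58, "grip": 1},
  {"dx": 0.102, "dy": 0.054, "dz": 0.053, "rx": 0, "ry": 0, "rz": -0.69, "grip": 1},
  {"dx": 0.118, "dy": 0.062, "dz": 0.066, "rx": 0, "ry": 0, "rz": -0.8, "grip": 1},
  {"dx": 0.129, "dy": 0.068, "dz": 0.076, "rx": 0, "ry": 0, "rz": -0.88, "grip": 1},
  {"dx": 0.135, "dy": 0.0715, "dz": 0.081, "rx": 0, "ry": 0, "rz": -0.923, "grip": 1},
  {"dx": 0.135, "dy": 0.0715, "dz": 0.081, "rx": 0, "ry": 0, "rz": -0.923, "grip": 1},
  {"dx": 0.135, "dy": 0.0715, "dz": 0.081, "rx": 0, "ry": 0, "rz": -0.923, "grip": 1},
])

```text
t: 17.15
tool_pos: [0.4245, 0.0844, 0.1217]
eef_rot: [180.0, -0.1, -160.3]
force: [1.5, -0.2, -1.9]
width: 0.0199
grasp_force: 117.6
```

```bash
cat > shaft.py <<'E'
from h import *
def shaft(n,yaw,z,dz=.02,lat=.02,a0=.045,a1=.215,W=None):
    """shaft points ahead of TCP along rod yaw; prints offsets in rod frame relative to TCP"""
    p=get_state()['tool_pos'][:2]
    if W is None: W=cam(n)[2]
    q=W.reshape(-1,3);q=q[np.isfinite(q[:,0])]; t=np.radians(yaw); e=np.array([np.cos(t),np.sin(t)])
    a=(q[:,:2]-p)@e; l=(q[:,:2]-p)@[-e[1],e[0]]
    m=(a>a0)&(a<a1)&(abs(l)<lat)&(abs(q[:,2]-z)<dz)
    print(n,m.sum(),'a',a[m].min().round(4),a[m].max().round(4),'lat slope,off',np.polyfit(a[m],l[m],1).round(4),'z',np.polyfit(a[m],q[m,2],1).round(4))
E
python3 - <<'E'
from shaft import *
from rack import rings
go([.4216,.0864,.0473],200)
z=get_state()['tool_pos'][2]+.0187
for n in ['top','side']:
    W=cam(n)[2]; shaft(n,20,z+.005,W=W); print(rings(W,np.array([.668,.176]),20)[:2])
E
```

```text
t 17.15 at [0.4245 0.0844 0.1217] [ 1.7997e+02 -9.0000e-02 -1.6026e+02] | d [0.002  0.0028 0.0744] r [ 0.0005 -0.0016 -0.0045] q6 -113.6
top 177 a 0.0871 0.1982 lat slope,off [-0.0064  0.0003] z [-0.0129  0.1431]
yaw 21.0 lat [-0.00111503  0.06726407] cost 4.531262365896048e-05 411
[ 0  0  0  0  0  0  0  0  0  0  0 27 57 20 29  9  3  0  0 24 51 20 22 17
  4  0  0 22 47 23 21 14  1  0  0  0  0  0  0  0] bins from -40mm by 2
(array([0.66839959, 0.17495903]), np.float64(21.0))
side 452 a 0.0454 0.1964 lat slope,off [-0.0072  0.0033] z [-0.0019  0.1423]
yaw 21.0 lat [0.00128484 0.06709078] cost 5.218591687459701e-05 783
[ 0  0  0  0  0  0  0  0  0  0 70 99 49 48 35  1  0  0 49 81 40 36 29  4
  0  2 54 76 35 39 31  5  0  0  0  0  0  0  0  0] bins from -40mm by 2
(array([0.66753955, 0.17719951]), np.float64(21.0))
```

```bash
python3 - <<'E'
from h import *
go([.4222,.0837,.0473],200.5)
E
```

```text
t 17.25 at [0.4255 0.084  0.1228] [-1.7998e+02  3.0000e-02 -1.6028e+02] | d [0.0033 0.0009 0.0755] r [-0.0004  0.0005 -0.0136] q6 -113.6
```

Emit:
play_rows([
  {"dx": 0.003, "dy": 0.001, "dz": 0.01, "rx": 0, "ry": 0, "rz": -0.006, "grip": 1},
  {"dx": 0.003, "dy": 0.001, "dz": 0.03, "rx": 0, "ry": 0, "rz": -0.012, "grip": 1},
  {"dx": 0.003, "dy": 0.001, "dz": 0.05, "rx": 0, "ry": 0, "rz": -0.012, "grip": 1},
  {"dx": 0.003, "dy": 0.001, "dz": 0.065, "rx": 0, "ry": 0, "rz": -0.012, "grip": 1},
  {"dx": 0.003, "dy": 0.001, "dz": 0.075, "rx": 0, "ry": 0, "rz": -0.012, "grip": 1},
  {"dx": 0.003, "dy": 0.001, "dz": 0.075, "rx": 0, "ry": 0, "rz": -0.012, "grip": 1},
  {"dx": 0.003, "dy": 0.001, "dz": 0.075, "rx": 0, "ry": 0, "rz": -0.012, "grip": 1},
])

```text
t: 17.83
tool_pos: [0.4217, 0.0842, 0.0474]
eef_rot: [180.0, -0.0, -159.5]
force: [0.3, 0.2, -0.4]
width: 0.0203
grasp_force: 117.6
```

```bash
python3 - <<'E'
from shaft import *
go([.4222,.0837,.0473],200.5)
go([.6058,.1524,.0473],200.5)
z=get_state()['tool_pos'][2]+.0187
for n in ['top','side']: shaft(n,20.5,z+.005)
E
```

```text
t 17.83 at [0.4217 0.0842 0.0474] [ 1.7998e+02 -4.0000e-02 -1.5951e+02] | d [-0.0003 -0.0007  0.0001] r [ 0.0003 -0.0007 -0.0002] q6 -114.4
t 17.83 at [0.4217 0.0842 0.0474] [ 1.7998e+02 -4.0000e-02 -1.5951e+02] | d [-1.964e-01 -6.000e-04 -1.000e-04] r [ 0.0003 -0.0007 -0.0002] q6 -114.4
top 164 a 0.0832 0.1984 lat slope,off [-0.0034 -0.0001] z [0.0032 0.0663]
side 429 a 0.0451 0.1956 lat slope,off [-0.0058  0.0032] z [-0.0028  0.0684]
```

Emit:
play_rows([
  {"dx": -0.005, "dy": 0, "dz": 0, "rx": 0, "ry": 0, "rz": 0, "grip": 1},
  {"dx": -0.015, "dy": 0, "dz": 0, "rx": 0, "ry": 0, "rz": 0, "grip": 1},
  {"dx": -0.025, "dy": 0, "dz": 0, "rx": 0, "ry": 0, "rz": 0, "grip": 1},
  {"dx": -0.035, "dy": 0, "dz": 0, "rx": 0, "ry": 0, "rz": 0, "grip": 1},
  {"dx": -0.045, "dy": 0, "dz": 0, "rx": 0, "ry": 0, "rz": 0, "grip": 1},
  {"dx": -0.055, "dy": 0, "dz": 0, "rx": 0, "ry": 0, "rz": 0, "grip": 1},
  {"dx": -0.065, "dy": 0, "dz": 0, "rx": 0, "ry": 0, "rz": 0, "grip": 1},
  {"dx": -0.075, "dy": 0, "dz": 0, "rx": 0, "ry": 0, "rz": 0, "grip": 1},
  {"dx": -0.085, "dy": 0, "dz": 0, "rx": 0, "ry": 0, "rz": 0, "grip": 1},
  {"dx": -0.09, "dy": 0, "dz": 0, "rx": 0, "ry": 0, "rz": 0, "grip": 1},
  {"dx": -0.09, "dy": 0, "dz": 0, "rx": 0, "ry": 0, "rz": 0, "grip": 1},
])

```text
t: 18.85
tool_pos: [0.5072, 0.1163, 0.0477]
eef_rot: [-180.0, 0.0, -159.5]
force: [0.4, -0.3, -1.9]
width: 0.0202
grasp_force: 117.6
```

```bash
python3 - <<'E'
from h import *
go([.6058,.1524,.0473],200.5); print(get_state()['force'])
im=cam('side')[0]; save(cv2.resize(im[260:400,140:320],(771,600)),'s8.png')
E
```

```text
t 18.85 at [0.5072 0.1163 0.0477] [-1.7999e+02  4.0000e-02 -1.5946e+02] | d [-0.105  -0.0008  0.0005] r [-0.0003  0.0008  0.0007] q6 -110.1
[ 0.36122315 -0.25808577 -1.93010266]
```

View pics/s8.png

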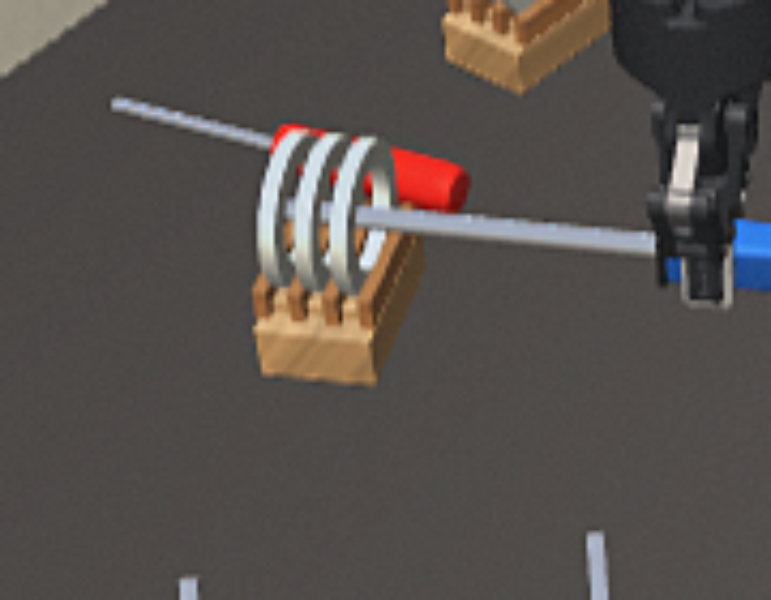

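The shaft passes cleanly through all three rings of rack A, at (280–390, 215) in the crop. I'll push on.

Emit:
play_rows([
  {"dx": -0.005, "dy": 0, "dz": 0, "rx": 0, "ry": 0, "rz": 0, "grip": 1},
  {"dx": -0.015, "dy": 0, "dz": 0, "rx": 0, "ry": 0, "rz": 0, "grip": 1},
  {"dx": -0.026, "dy": 0, "dz": 0, "rx": 0, "ry": 0, "rz": 0, "grip": 1},
  {"dx": -0.038, "dy": 0, "dz": 0, "rx": 0, "ry": 0, "rz": 0, "grip": 1},
  {"dx": -0.05, "dy": 0, "dz": 0, "rx": 0, "ry": 0, "rz": 0, "grip": 1},
  {"dx": -0.062, "dy": 0, "dz": 0, "rx": 0, "ry": 0, "rz": 0, "grip": 1},
  {"dx": -0.074, "dy": -0.001, "dz": 0, "rx": 0, "ry": 0, "rz": 0, "grip": 1},
  {"dx": -0.085, "dy": -0.001, "dz": 0, "rx": 0, "ry": 0, "rz": 0, "grip": 1},
  {"dx": -0.095, "dy": -0.001, "dz": 0, "rx": 0, "ry": 0, "rz": 0, "grip": 1},
  {"dx": -0.104, "dy": -0.001, "dz": 0, "rx": 0, "ry": 0, "rz": 0, "grip": 1},
  {"dx": -0.104, "dy": -0.001, "dz": 0, "rx": 0, "ry": 0, "rz": 0, "grip": 1},
  {"dx": -0.104, "dy": -0.001, "dz": 0, "rx": 0, "ry": 0, "rz": 0, "grip": 1},
])

```text
t: 19.9
tool_pos: [0.6037, 0.1515, 0.0474]
eef_rot: [180.0, -0.0, -159.5]
force: [-0.1, 0.4, -1.5]
width: 0.0202
grasp_force: 117.6
```

```bash
python3 - <<'E'
from h import *
go([.6058,.1524,.0473],200.5); print(get_state()['force'])
E
```

```text
t 19.9 at [0.6037 0.1515 0.0474] [ 1.8000e+02 -3.0000e-02 -1.5947e+02] | d [-0.0023  0.0001  0.0001] r [ 0.0001 -0.0005  0.0006] q6 -106.9
[-0.08717224  0.36668172 -1.46408845]
```

Emit:
play_rows([
  {"dx": 0, "dy": 0, "dz": -0.006, "rx": 0, "ry": 0, "rz": 0, "grip": 1},
  {"dx": 0, "dy": 0, "dz": -0.012, "rx": 0, "ry": 0, "rz": 0, "grip": 1},
  {"dx": 0, "dy": 0, "dz": -0.018, "rx": 0, "ry": 0, "rz": 0, "grip": 1},
  {"dx": 0, "dy": 0, "dz": -0.024, "rx": 0, "ry": 0, "rz": 0, "grip": 1},
  {"dx": 0, "dy": 0, "dz": -0.032, "rx": 0, "ry": 0, "rz": 0, "grip": 1},
  {"dx": 0, "dy": 0, "dz": -0.042, "rx": 0, "ry": 0, "rz": 0, "grip": 1},
  {"dx": 0, "dy": 0, "dz": -0.054, "rx": 0, "ry": 0, "rz": 0, "grip": 1},
  {"dx": 0, "dy": 0, "dz": -0.067, "rx": 0, "ry": 0, "rz": 0, "grip": 1},
  {"dx": 0, "dy": 0, "dz": -0.08, "rx": 0, "ry": 0, "rz": 0, "grip": 1},
  {"dx": 0, "dy": 0, "dz": -0.09, "rx": 0, "ry": 0, "rz": 0, "grip": 1},
  {"dx": 0, "dy": 0, "dz": -0.095, "rx": 0, "ry": 0, "rz": 0, "grip": 1},
  {"dx": 0, "dy": 0, "dz": -0.095, "rx": 0, "ry": 0, "rz": 0, "grip": 1},
])

```text
t: 20.9
tool_pos: [0.6048, 0.1516, 0.1447]
eef_rot: [-179.9, 0.2, -159.5]
force: [0.7, 0.2, -2.7]
width: 0.0202
grasp_force: 117.4
```

```bash
python3 - <<'E'
from shaft import *
s=get_state();print(s['force'],s['torque'])
im,d,W,c=cam('side'); np.savez('s9.npz',im=im,W=W); p=s['tool_pos']
t=np.radians(20.5);e=np.array([np.cos(t),np.sin(t)])
for n,W in [('side',W),('top',cam('top')[2])]:
    q=W.reshape(-1,3);q=q[np.isfinite(q[:,0])];a=(q[:,:2]-p[:2])@e;l=(q[:,:2]-p[:2])@[-e[1],e[0]];h=q[:,2]-p[2]-.0187
    m=(a>.01)&(a<.23)&(abs(l)<.04)&(h>-.06)&(h<-.015); print(n,'ring pts along a',np.histogram(a[m],bins=np.arange(.01,.23,.004))[0])
    m=(a>.1)&(a<.23)&(abs(l)<.012)&(abs(h)<.012)
    if m.sum()>5: print(m.sum(),'z',np.polyfit(a[m],h[m],1),a[m].max())
E
```

```text
[ 0.67607479  0.17576144 -2.7405059 ] [-0.07904939  0.14155654  0.00292182]
side ring pts along a [  0   0   0   0   0   0   0   0   0   2 130  59   9   2  71  20   8   3
  79  19   4   0   0   0   0   0   0   0   0   0   0   0   0   0   0   0
   0   0   0   0   0   0   0   0   0   0   0   0   0   0   0   0   0   0]
267 z [0.00405962 0.00043469] 0.19772399132562526
top ring pts along a [0 0 0 0 0 0 0 0 0 0 0 0 0 0 0 0 0 0 0 0 0 0 0 0 0 0 0 0 0 0 0 0 0 0 0 0 0
 0 0 0 0 0 0 0 0 0 0 0 0 0 0 0 0 0]
74 z [ 0.00978141 -0.00167707] 0.1967926997426679
```

```bash
python3 - <<'E'
from h import *
go([.4659,-.011,.145],173.2)
E
```

```text
t 21.0 at [0.6035 0.1515 0.1424] [ 1.8000e+02 -2.0000e-02 -1.5947e+02] | d [ 0.1859 -0.1039 -0.0025] r [-0.000e+00 -4.000e-04  4.769e-01] q6 -106.9
```

Emit:
play_rows([
  {"dx": 0.004, "dy": -0.002, "dz": 0, "rx": 0, "ry": 0, "rz": 0.01, "grip": 1},
  {"dx": 0.012, "dy": -0.007, "dz": 0, "rx": 0, "ry": 0, "rz": 0.03, "grip": 1},
  {"dx": 0.024, "dy": -0.013, "dz": 0, "rx": 0, "ry": 0, "rz": 0.06, "grip": 1},
  {"dx": 0.038, "dy": -0.021, "dz": 0, "rx": 0, "ry": 0, "rz": 0.1, "grip": 1},
  {"dx": 0.053, "dy": -0.03, "dz": 0, "rx": 0, "ry": 0, "rz": 0.14, "grip": 1},
  {"dx": 0.068, "dy": -0.038, "dz": 0, "rx": 0, "ry": 0, "rz": 0.18, "grip": 1},
  {"dx": 0.083, "dy": -0.046, "dz": 0, "rx": 0, "ry": 0, "rz": 0.22, "grip": 1},
  {"dx": 0.098, "dy": -0.055, "dz": 0, "rx": 0, "ry": 0, "rz": 0.26, "grip": 1},
  {"dx": 0.113, "dy": -0.063, "dz": 0, "rx": 0, "ry": 0, "rz": 0.3, "grip": 1},
  {"dx": 0.128, "dy": -0.071, "dz": 0, "rx": 0, "ry": 0, "rz": 0.34, "grip": 1},
  {"dx": 0.142, "dy": -0.079, "dz": 0, "rx": 0, "ry": 0, "rz": 0.375, "grip": 1},
  {"dx": 0.156, "dy": -0.087, "dz": 0, "rx": 0, "ry": 0, "rz": 0.41, "grip": 1},
])

```text
t: 22.0
tool_pos: [0.4865, 0.0145, 0.1418]
eef_rot: [180.0, -0.1, 176.9]
force: [0.5, -0.0, -1.8]
width: 0.02
grasp_force: 117.4
```

Emit:
play_rows([
  {"dx": 0.013, "dy": -0.001, "dz": 0, "rx": 0, "ry": 0, "rz": 0.03, "grip": 1},
  {"dx": 0.022, "dy": -0.002, "dz": 0, "rx": 0, "ry": 0, "rz": 0.05, "grip": 1},
  {"dx": 0.029, "dy": -0.003, "dz": 0, "rx": 0, "ry": 0, "rz": 0.06, "grip": 1},
  {"dx": 0.033, "dy": -0.004, "dz": 0, "rx": 0, "ry": 0, "rz": 0.067, "grip": 1},
  {"dx": 0.033, "dy": -0.004, "dz": 0, "rx": 0, "ry": 0, "rz": 0.067, "grip": 1},
  {"dx": 0.033, "dy": -0.004, "dz": 0, "rx": 0, "ry": 0, "rz": 0.067, "grip": 1},
])

```text
t: 22.5
tool_pos: [0.4552, 0.0132, 0.1427]
eef_rot: [-180.0, 0.0, 173.2]
force: [0.2, -0.5, -2.7]
width: 0.0202
grasp_force: 117.6
```

```bash
cat >> shaft.py <<'E'
def onrod(yaw,n='side',lo=.01):
    p=get_state()['tool_pos']; im,d,W,c=cam(n); t=np.radians(yaw);e=np.array([np.cos(t),np.sin(t)])
    q=W.reshape(-1,3);q=q[np.isfinite(q[:,0])];a=(q[:,:2]-p[:2])@e;l=(q[:,:2]-p[:2])@[-e[1],e[0]];h=q[:,2]-p[2]-.0187
    m=(a>lo)&(a<.23)&(abs(l)<.045)&(h>-.06)&(h<-.012); k,b=np.histogram(a[m],bins=np.arange(lo,.23,.004)); print(n,'rings',{int(x*1000):int(y) for x,y in zip(b,k) if y})
    m=(a>.04)&(a<.23)&(abs(l)<.012)&(abs(h)<.012)
    if m.sum()>5: print(m.sum(),'lat',np.polyfit(a[m],l[m],1).round(4),'z',np.polyfit(a[m],h[m],1).round(4),'tip',a[m].max().round(4))
    return im,W
E
python3 - <<'E'
from shaft import *
go([.4659,-.011,.0473],173.2)
onrod(-6.8); onrod(-6.8,'top')
E
```

```text
t 22.5 at [0.4552 0.0132 0.1427] [-1.8000e+02  3.0000e-02  1.7321e+02] | d [-0.0135 -0.0227  0.0954] r [-0.      0.0006  0.0002] q6 -95.9
side rings {18: 3, 46: 20, 50: 137, 54: 41, 58: 10, 62: 8, 66: 116, 69: 30, 74: 8, 78: 5, 82: 52, 86: 16, 90: 5}
302 lat [-0.0116  0.004 ] z [-0.0399  0.0074] tip 0.1961
top rings {90: 1}
180 lat [ 0.0012 -0.0001] z [-0.0258  0.0051] tip 0.1986
```

Emit:
play_rows([
  {"dx": -0.003, "dy": -0.005, "dz": 0.005, "rx": 0, "ry": -0.01, "rz": 0, "grip": 1},
  {"dx": -0.007, "dy": -0.012, "dz": 0.015, "rx": 0, "ry": -0.02, "rz": 0, "grip": 1},
  {"dx": -0.011, "dy": -0.018, "dz": 0.028, "rx": 0, "ry": -0.03, "rz": 0, "grip": 1},
  {"dx": -0.0135, "dy": -0.022, "dz": 0.042, "rx": 0, "ry": -0.03, "rz": 0, "grip": 1},
  {"dx": -0.0135, "dy": -0.023, "dz": 0.056, "rx": 0, "ry": -0.03, "rz": 0, "grip": 1},
  {"dx": -0.0135, "dy": -0.023, "dz": 0.07, "rx": 0, "ry": -0.03, "rz": 0, "grip": 1},
  {"dx": -0.0135, "dy": -0.023, "dz": 0.081, "rx": 0, "ry": -0.03, "rz": 0, "grip": 1},
  {"dx": -0.0135, "dy": -0.023, "dz": 0.089, "rx": 0, "ry": -0.03, "rz": 0, "grip": 1},
  {"dx": -0.0135, "dy": -0.023, "dz": 0.093, "rx": 0, "ry": -0.03, "rz": 0, "grip": 1},
  {"dx": -0.0135, "dy": -0.023, "dz": 0.095, "rx": 0, "ry": -0.03, "rz": 0, "grip": 1},
  {"dx": -0.0135, "dy": -0.023, "dz": 0.095, "rx": 0, "ry": -0.03, "rz": 0, "grip": 1},
  {"dx": -0.0135, "dy": -0.023, "dz": 0.095, "rx": 0, "ry": -0.03, "rz": 0, "grip": 1},
])

```text
t: 23.6
tool_pos: [0.4663, -0.0115, 0.0481]
eef_rot: [-180.0, 1.8, 173.2]
force: [-0.3, -0.2, -2.7]
width: 0.0205
grasp_force: 117.6
```

```bash
python3 - <<'E'
from shaft import *
go([.5761,-.0241,.0473],173.2)
onrod(-6.8); im,W=onrod(-6.8,'top')
from rack import rings
print(rings(W,np.array([.7176,-.041]),-6)[:2])
E
```

```text
t 23.6 at [ 0.4663 -0.0115  0.0481] [-179.99    1.79  173.2 ] | d [-0.1105  0.0005  0.0043] r [-0.0002  0.0312  0.    ] q6 -98.9
side rings {18: 1, 46: 7, 50: 118, 54: 38, 58: 11, 62: 7, 66: 83, 69: 28, 74: 10, 78: 1, 82: 31, 86: 12, 90: 6, 218: 1, 222: 168}
244 lat [-0.0063  0.0029] z [0.0048 0.0052] tip 0.1956
top rings {69: 2, 82: 14, 86: 24, 90: 11, 106: 1, 162: 1, 182: 1, 202: 1, 214: 1, 222: 2}
158 lat [ 0.0061 -0.0009] z [0.0118 0.004 ] tip 0.1949
yaw -7.0 lat [-6.95370647e-05  6.67499444e-02] cost 3.696659901547107e-05 397
[ 0  0  0  0  0  0  0  0  0  0 44 42 18 23 17  0  0  1 33 39 21 21 14  0
  0  2 40 36 15 22  8  1  0  0  0  0  0  0  0  0] bins from -40mm by 2
(array([ 0.71759153, -0.04106902]), np.float64(-7.0))
```

Emit:
play_rows([
  {"dx": -0.004, "dy": 0, "dz": 0, "rx": 0, "ry": 0, "rz": 0, "grip": 1},
  {"dx": -0.011, "dy": 0, "dz": 0, "rx": 0, "ry": 0, "rz": 0, "grip": 1},
  {"dx": -0.021, "dy": 0, "dz": 0.0005, "rx": 0, "ry": 0, "rz": 0, "grip": 1},
  {"dx": -0.033, "dy": 0, "dz": 0.001, "rx": 0, "ry": 0, "rz": 0, "grip": 1},
  {"dx": -0.045, "dy": 0, "dz": 0.0015, "rx": 0, "ry": 0, "rz": 0, "grip": 1},
  {"dx": -0.057, "dy": 0, "dz": 0.002, "rx": 0, "ry": 0, "rz": 0, "grip": 1},
  {"dx": -0.069, "dy": 0, "dz": 0.002, "rx": 0, "ry": 0, "rz": 0, "grip": 1},
  {"dx": -0.081, "dy": 0, "dz": 0.0025, "rx": 0, "ry": 0, "rz": 0, "grip": 1},
  {"dx": -0.092, "dy": 0, "dz": 0.003, "rx": 0, "ry": 0, "rz": 0, "grip": 1},
  {"dx": -0.101, "dy": 0, "dz": 0.0035, "rx": 0, "ry": 0, "rz": 0, "grip": 1},
  {"dx": -0.108, "dy": 0, "dz": 0.0035, "rx": 0, "ry": 0, "rz": 0, "grip": 1},
  {"dx": -0.111, "dy": 0, "dz": 0.0035, "rx": 0, "ry": 0, "rz": 0, "grip": 1},
])

```text
t: 24.7
tool_pos: [0.5773, -0.0248, 0.0475]
eef_rot: [-180.0, 1.8, 173.2]
force: [0.4, 0.0, -2.4]
width: 0.02
grasp_force: 117.6
```

```bash
python3 - <<'E'
from shaft import *
go([.5761,-.0241,.0473],173.2);print(get_state()['force'])
im,W=onrod(-6.8); save(cv2.resize(im[200:340,180:360],(771,600)),'s10.png')
E
```

```text
t 24.7 at [ 0.5773 -0.0248  0.0475] [-180.      1.77  173.19] | d [0.0013 0.0006 0.0002] r [-0.0001  0.0308 -0.0001] q6 -97.1
[ 0.41704113  0.00531659 -2.40152754]
side rings {46: 10, 50: 105, 54: 33, 58: 7, 62: 3, 66: 77, 69: 33, 74: 7, 78: 5, 82: 36, 86: 11, 90: 5, 110: 63, 114: 106, 118: 38, 122: 44, 126: 38, 130: 51, 134: 36, 138: 21, 142: 35, 146: 47, 150: 32, 154: 21, 158: 27, 162: 26, 166: 11}
111 lat [-0.0315  0.0064] z [0.0019 0.0055] tip 0.1958
```

View pics/s10.png

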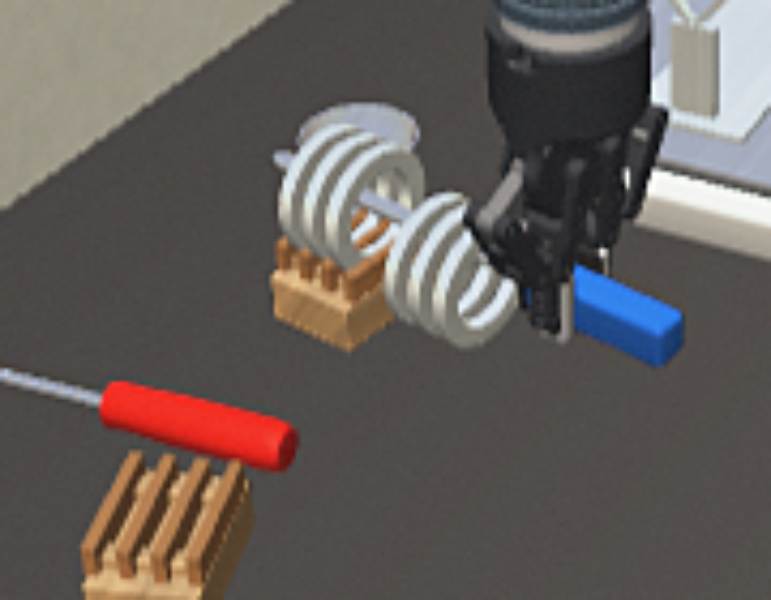

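The shaft is through rack B's three rings, (280–420, 200) in the crop, and rack A's three hang behind them. Now to lift.

Emit:
play_rows([
  {"dx": 0, "dy": 0, "dz": -0.005, "rx": 0, "ry": 0, "rz": 0, "grip": 1},
  {"dx": 0, "dy": 0, "dz": -0.01, "rx": 0, "ry": 0, "rz": 0, "grip": 1},
  {"dx": 0, "dy": 0, "dz": -0.015, "rx": 0, "ry": 0, "rz": 0, "grip": 1},
  {"dx": 0, "dy": 0, "dz": -0.02, "rx": 0, "ry": 0, "rz": 0, "grip": 1},
  {"dx": 0, "dy": 0, "dz": -0.026, "rx": 0, "ry": -0.01, "rz": 0, "grip": 1},
  {"dx": 0, "dy": 0, "dz": -0.032, "rx": 0, "ry": -0.02, "rz": 0, "grip": 1},
  {"dx": 0, "dy": 0, "dz": -0.04, "rx": 0, "ry": -0.02, "rz": 0, "grip": 1},
  {"dx": 0, "dy": 0, "dz": -0.048, "rx": 0, "ry": -0.02, "rz": 0, "grip": 1},
  {"dx": 0, "dy": 0, "dz": -0.056, "rx": 0, "ry": -0.02, "rz": 0, "grip": 1},
  {"dx": 0, "dy": 0, "dz": -0.062, "rx": 0, "ry": -0.02, "rz": 0, "grip": 1},
  {"dx": 0, "dy": 0, "dz": -0.065, "rx": 0, "ry": -0.02, "rz": 0, "grip": 1},
])

```text
t: 25.67
tool_pos: [0.5747, -0.0245, 0.1139]
eef_rot: [-180.0, 3.0, 173.2]
force: [0.3, 0.1, -3.9]
width: 0.0201
grasp_force: 117.4
```

```bash
python3 - <<'E'
from shaft import *
print(get_state()['force'])
onrod(-6.8); onrod(-6.8,'top'); go([.5773,-.0248,.18],173.2)
E
```

```text
[ 0.30359627  0.11871793 -3.93375208]
side rings {46: 6, 50: 116, 54: 42, 58: 11, 62: 11, 66: 76, 69: 33, 74: 9, 78: 1, 82: 45, 86: 11, 90: 6, 118: 1, 122: 59, 126: 29, 130: 14, 134: 1, 138: 62, 142: 38, 146: 13, 150: 3, 154: 42, 158: 13, 162: 5}
124 lat [-0.0313  0.0073] z [0.0249 0.0047] tip 0.196
top rings {122: 16, 126: 46, 130: 19, 134: 3, 138: 8, 142: 7, 146: 5, 154: 5, 158: 5, 162: 3}
97 lat [-0.0048  0.001 ] z [0.0391 0.0021] tip 0.1964
t 25.77 at [ 0.5745 -0.0244  0.1133] [-179.99    2.95  173.19] | d [-0.0062 -0.     -0.0665] r [-0.0002  0.0515 -0.0001] q6 -97.3
```

Emit:
play_rows([
  {"dx": -0.001, "dy": 0, "dz": -0.005, "rx": 0, "ry": 0.005, "rz": 0, "grip": 1},
  {"dx": -0.001, "dy": 0, "dz": -0.014, "rx": 0, "ry": 0.01, "rz": 0.02, "grip": 1},
  {"dx": -0.002, "dy": 0, "dz": -0.025, "rx": 0, "ry": 0.015, "rz": 0.05, "grip": 1},
  {"dx": -0.003, "dy": 0, "dz": -0.037, "rx": 0, "ry": 0.02, "rz": 0.09, "grip": 1},
  {"dx": -0.003, "dy": 0, "dz": -0.049, "rx": 0, "ry": 0.02, "rz": 0.14, "grip": 1},
  {"dx": -0.004, "dy": 0, "dz": -0.061, "rx": 0, "ry": 0.02, "rz": 0.19, "grip": 1},
  {"dx": -0.004, "dy": 0, "dz": -0.073, "rx": 0, "ry": 0.02, "rz": 0.24, "grip": 1},
  {"dx": -0.005, "dy": 0, "dz": -0.084, "rx": 0, "ry": 0.02, "rz": 0.29, "grip": 1},
  {"dx": -0.005, "dy": 0, "dz": -0.092, "rx": 0, "ry": 0.02, "rz": 0.34, "grip": 1},
  {"dx": -0.005, "dy": 0, "dz": -0.097, "rx": 0, "ry": 0.02, "rz": 0.38, "grip": 1},
  {"dx": -0.005, "dy": 0, "dz": -0.1, "rx": 0, "ry": 0.02, "rz": 0.4, "grip": 1},
  {"dx": -0.005, "dy": 0, "dz": -0.1, "rx": 0, "ry": 0.02, "rz": 0.4, "grip": 1},
])

```text
t: 26.77
tool_pos: [0.5745, -0.0244, 0.2136]
eef_rot: [179.1, 1.6, 150.2]
force: [0.0, -0.3, -3.8]
width: 0.0199
grasp_force: 117.5
```

```bash
python3 - <<'E'
from shaft import *
s=get_state();y=s['eef_rot'][2]; onrod(y-180); onrod(y-180,'top'); go([.603,-.169,.215],93.6,s['eef_rot'][1])
E
```

```text
side rings {46: 15, 50: 101, 54: 28, 58: 3, 62: 5, 66: 37, 69: 19, 74: 3, 78: 4, 82: 42, 86: 20, 90: 3, 118: 3, 122: 44, 126: 18, 130: 3, 134: 2, 138: 10, 142: 8, 146: 4, 150: 3, 154: 13, 158: 7, 162: 6}
28 lat [-0.1065  0.0219] z [0.0147 0.0045] tip 0.1924
top rings {66: 1, 69: 2, 82: 5, 86: 2, 122: 34, 126: 14, 130: 11, 138: 16, 142: 5, 146: 4, 150: 1, 154: 16, 158: 4, 162: 3}
97 lat [-0.0197  0.0034] z [-0.0636  0.016 ] tip 0.1966
t 26.87 at [ 0.5739 -0.0242  0.2123] [179.11   1.49 150.29] | d [-0.0971 -0.1113 -0.0019] r [ 0.041  -0.0094  0.9891] q6 -74.4
```

Emit:
play_rows([
  {"dx": -0.002, "dy": -0.003, "dz": 0, "rx": 0.001, "ry": 0, "rz": 0.025, "grip": 1},
  {"dx": -0.008, "dy": -0.009, "dz": 0, "rx": 0.003, "ry": 0, "rz": 0.08, "grip": 1},
  {"dx": -0.016, "dy": -0.018, "dz": 0, "rx": 0.007, "ry": -0.001, "rz": 0.16, "grip": 1},
  {"dx": -0.026, "dy": -0.029, "dz": 0, "rx": 0.011, "ry": -0.002, "rz": 0.26, "grip": 1},
  {"dx": -0.036, "dy": -0.041, "dz": 0, "rx": 0.015, "ry": -0.003, "rz": 0.37, "grip": 1},
  {"dx": -0.047, "dy": -0.053, "dz": 0, "rx": 0.02, "ry": -0.004, "rz": 0.48, "grip": 1},
  {"dx": -0.058, "dy": -0.066, "dz": 0, "rx": 0.025, "ry": -0.005, "rz": 0.59, "grip": 1},
  {"dx": -0.068, "dy": -0.078, "dz": 0, "rx": 0.029, "ry": -0.006, "rz": 0.7, "grip": 1},
  {"dx": -0.078, "dy": -0.089, "dz": 0, "rx": 0.033, "ry": -0.007, "rz": 0.8, "grip": 1},
  {"dx": -0.086, "dy": -0.099, "dz": 0, "rx": 0.037, "ry": -0.008, "rz": 0.88, "grip": 1},
  {"dx": -0.093, "dy": -0.107, "dz": 0, "rx": 0.04, "ry": -0.009, "rz": 0.95, "grip": 1},
  {"dx": -0.097, "dy": -0.111, "dz": 0, "rx": 0.041, "ry": -0.009, "rz": 0.989, "grip": 1},
])

```text
t: 27.87
tool_pos: [0.6032, -0.1702, 0.2126]
eef_rot: [-180.0, 1.6, 93.3]
force: [0.9, 0.4, -2.9]
width: 0.0201
grasp_force: 117.5
```

Emit:
play_rows([
  {"dx": 0, "dy": 0, "dz": 0, "rx": 0, "ry": 0, "rz": 0, "grip": 1},
  {"dx": 0, "dy": 0, "dz": 0, "rx": 0, "ry": 0, "rz": 0, "grip": 1},
  {"dx": 0, "dy": 0, "dz": 0, "rx": 0, "ry": 0, "rz": 0, "grip": 1},
])

```text
t: 28.12
tool_pos: [0.6031, -0.1684, 0.213]
eef_rot: [-180.0, 1.6, 93.6]
force: [-0.9, 0.2, -3.5]
width: 0.0201
grasp_force: 117.6
```

```bash
python3 - <<'E'
from shaft import *
s=get_state();y=s['eef_rot'][2]; im,W=onrod(y-180); onrod(y-180,'top'); go([.603,-.169,.12],93.6,s['eef_rot'][1])
E
```

```text
side rings {46: 22, 50: 79, 54: 25, 58: 5, 62: 4, 66: 22, 69: 14, 74: 1, 78: 11, 82: 18, 86: 13, 90: 7, 118: 8, 122: 37, 126: 24, 130: 2, 134: 2, 138: 7, 142: 9, 146: 3, 154: 10, 158: 3, 162: 3}
9 lat [ 0.0018 -0.0056] z [-0.0467  0.0143] tip 0.1968
top rings {46: 2, 50: 16, 54: 5, 62: 6, 66: 24, 69: 16, 78: 5, 82: 40, 86: 17, 122: 52, 126: 26, 130: 8, 138: 28, 142: 18, 146: 9, 154: 24, 158: 17, 162: 10}
205 lat [-0.011   0.0013] z [0.0053 0.0039] tip 0.1959
t 28.22 at [ 0.6031 -0.1683  0.2132] [180.     1.58  93.63] | d [ 0.0018 -0.0002  0.0932] r [0.0001 0.0003 0.0006] q6 -28.6
```

Emit:
play_rows([
  {"dx": 0, "dy": 0, "dz": 0.006, "rx": 0, "ry": 0, "rz": 0, "grip": 1},
  {"dx": 0.0005, "dy": 0, "dz": 0.016, "rx": 0, "ry": 0, "rz": 0, "grip": 1},
  {"dx": 0.0007, "dy": 0, "dz": 0.028, "rx": 0, "ry": 0, "rz": 0, "grip": 1},
  {"dx": 0.001, "dy": 0, "dz": 0.04, "rx": 0, "ry": 0, "rz": 0, "grip": 1},
  {"dx": 0.001, "dy": 0, "dz": 0.052, "rx": 0, "ry": 0, "rz": 0, "grip": 1},
  {"dx": 0.0015, "dy": 0, "dz": 0.064, "rx": 0, "ry": 0, "rz": 0, "grip": 1},
  {"dx": 0.0015, "dy": 0, "dz": 0.074, "rx": 0, "ry": 0, "rz": 0, "grip": 1},
  {"dx": 0.002, "dy": 0, "dz": 0.083, "rx": 0, "ry": 0, "rz": 0, "grip": 1},
  {"dx": 0.002, "dy": 0, "dz": 0.09, "rx": 0, "ry": 0, "rz": 0, "grip": 1},
  {"dx": 0.002, "dy": 0, "dz": 0.096, "rx": 0, "ry": 0, "rz": 0, "grip": 1},
  {"dx": 0.002, "dy": 0, "dz": 0.1, "rx": 0, "ry": 0, "rz": 0, "grip": 1},
  {"dx": 0.002, "dy": 0, "dz": 0.102, "rx": 0, "ry": 0, "rz": 0, "grip": 1},
])

```text
t: 29.22
tool_pos: [0.6032, -0.1697, 0.1108]
eef_rot: [-180.0, 1.6, 93.6]
force: [-0.3, 0.0, -4.0]
width: 0.02
grasp_force: 117.6
```

Emit:
play_rows([
  {"dx": 0, "dy": 0, "dz": 0.001, "rx": 0, "ry": 0, "rz": 0, "grip": 1},
  {"dx": 0, "dy": 0, "dz": 0.002, "rx": 0, "ry": 0, "rz": 0, "grip": 1},
  {"dx": 0, "dy": 0, "dz": 0.002, "rx": 0, "ry": 0, "rz": 0, "grip": 1},
  {"dx": 0, "dy": 0, "dz": 0.002, "rx": 0, "ry": 0, "rz": 0, "grip": 1},
])

```text
t: 29.55
tool_pos: [0.6036, -0.1698, 0.1098]
eef_rot: [179.9, 1.6, 93.6]
force: [-0.2, -0.1, -5.4]
width: 0.0203
grasp_force: 117.6
```

```bash
python3 - <<'E'
from shaft import *
s=get_state();y=s['eef_rot'][2]; print(s['force'],s['torque']); onrod(y-180,'top'); go([.603,-.169,.1075],93.6,s['eef_rot'][1])
E
```

```text
[-0.19086627 -0.05374133 -5.35000921] [0.40807034 0.01212543 0.01303868]
top rings {46: 4, 50: 8, 54: 5, 62: 3, 66: 20, 69: 9, 78: 2, 82: 30, 86: 9, 122: 33, 126: 25, 130: 5, 138: 23, 142: 18, 146: 6, 154: 23, 158: 18, 162: 7, 174: 19, 178: 6, 182: 1}
187 lat [ 0.0061 -0.0011] z [-0.0095  0.0054] tip 0.1964
t 29.6 at [ 0.6036 -0.1698  0.1098] [179.95   1.62  93.58] | d [ 0.0009 -0.0005  0.0023] r [ 0.0009 -0.0001 -0.0003] q6 -28.4
```

Emit:
play_rows([
  {"dx": 0, "dy": 0, "dz": 0.001, "rx": 0, "ry": 0, "rz": 0, "grip": 1},
  {"dx": 0, "dy": 0, "dz": 0.002, "rx": 0, "ry": 0, "rz": 0, "grip": 1},
  {"dx": 0, "dy": 0, "dz": 0.0025, "rx": 0, "ry": 0, "rz": 0, "grip": 1},
  {"dx": 0, "dy": 0, "dz": 0.0025, "rx": 0, "ry": 0, "rz": 0, "grip": 1},
  {"dx": 0, "dy": 0, "dz": 0.0025, "rx": 0, "ry": 0, "rz": 0, "grip": 1},
  {"dx": 0, "dy": 0, "dz": 0.0025, "rx": 0, "ry": 0, "rz": 0, "grip": 1},
])

```text
t: 30.1
tool_pos: [0.6036, -0.17, 0.1087]
eef_rot: [180.0, 1.6, 93.6]
force: [-5.7, 2.5, 6.2]
width: 0.0205
grasp_force: 119.2
```

```bash
python3 - <<'E'
from shaft import *
s=get_state();y=s['eef_rot'][2]; print(s['force'],s['torque']); onrod(y-180,'top'); go([.603,-.169,.1075],93.6,s['eef_rot'][1])
E
```

```text
[-5.74005592  2.54212638  6.22735798] [ 0.32258816  0.85342081 -0.20964636]
top rings {46: 5, 50: 8, 54: 7, 62: 1, 66: 23, 69: 7, 78: 1, 82: 31, 86: 10, 122: 34, 126: 19, 130: 5, 138: 22, 142: 19, 146: 5, 154: 18, 158: 18, 162: 8, 174: 23, 178: 7}
178 lat [ 0.0092 -0.0021] z [0.0032 0.0047] tip 0.1955
t 30.15 at [ 0.6036 -0.17    0.1088] [179.96   1.65  93.57] | d [ 0.0011 -0.0006  0.0013] r [ 0.0006  0.     -0.0005] q6 -28.3
```

Emit:
play_rows([
  {"dx": 0, "dy": -0.001, "dz": 0, "rx": 0, "ry": 0, "rz": 0, "grip": 1},
  {"dx": 0, "dy": -0.0015, "dz": 0, "rx": 0, "ry": 0, "rz": 0, "grip": 1},
  {"dx": 0, "dy": -0.0015, "dz": 0, "rx": 0, "ry": 0, "rz": 0, "grip": 1},
  {"dx": 0, "dy": -0.0015, "dz": 0, "rx": 0, "ry": 0, "rz": 0, "grip": 0.65},
  {"dx": 0, "dy": -0.0015, "dz": 0, "rx": 0, "ry": 0, "rz": 0, "grip": 0.5},
  {"dx": 0, "dy": -0.0015, "dz": 0, "rx": 0, "ry": 0, "rz": 0, "grip": 0.3},
  {"dx": 0, "dy": -0.0015, "dz": 0, "rx": 0, "ry": 0, "rz": 0, "grip": 0},
  {"dx": 0, "dy": -0.0015, "dz": 0, "rx": 0, "ry": 0, "rz": 0, "grip": 0},
  {"dx": 0, "dy": -0.0015, "dz": 0, "rx": 0, "ry": 0, "rz": 0, "grip": 0},
  {"dx": 0, "dy": -0.0015, "dz": 0, "rx": 0, "ry": 0, "rz": 0, "grip": 0},
])

```text
t: 30.98
tool_pos: [0.6017, -0.1699, 0.1067]
eef_rot: [180.0, 1.6, 93.6]
force: [0.1, 1.0, 0.3]
width: 0.0855
grasp_force: 0.0
```

Emit:
play_rows([
  {"dx": 0, "dy": 0, "dz": -0.01, "rx": 0, "ry": 0, "rz": 0, "grip": 0},
  {"dx": 0, "dy": 0, "dz": -0.03, "rx": 0, "ry": 0, "rz": 0, "grip": 0},
  {"dx": 0, "dy": 0, "dz": -0.06, "rx": 0, "ry": 0, "rz": 0, "grip": 0},
  {"dx": 0, "dy": 0, "dz": -0.09, "rx": 0, "ry": 0, "rz": 0, "grip": 0},
  {"dx": 0, "dy": 0, "dz": -0.12, "rx": 0, "ry": 0.028, "rz": 0, "grip": 0},
  {"dx": 0, "dy": 0, "dz": -0.13, "rx": 0, "ry": 0.028, "rz": 0, "grip": 0},
  {"dx": 0, "dy": 0, "dz": -0.13, "rx": 0, "ry": 0.028, "rz": 0, "grip": 0},
])

```text
t: 31.57
tool_pos: [0.6034, -0.1673, 0.2416]
eef_rot: [179.6, 0.2, 93.6]
force: [-0.4, -0.5, -0.5]
width: 0.0855
grasp_force: 0.0
```

```bash
python3 - <<'E'
from rod import *
im,d,W,c=cam('wrist'); print(rod(im,W)); save(im,'w11.png')
go([.4835,-.2775,.2],93.5)
e=np.array([.0603,-.998]); p0=np.array([.603,-.169])
q=W.reshape(-1,3);q=q[np.isfinite(q[:,0])];a=(q[:,:2]-p0)@e;l=(q[:,:2]-p0)@[-e[1],e[0]]
m=(a>.03)&(a<.2)&(abs(l)<.007)&(q[:,2]>.123)&(q[:,2]<.139);print('shaft',m.sum(),np.polyfit(a[m],q[m,2],1),np.polyfit(a[m],l[m],1))
E
```

```text
(array([ 0.60227173, -0.14782251]), array([21.42669106, 81.37392426]), array([ 0.0569999, -0.9983742], dtype=float32), np.float64(0.13797963461114998))
t 31.62 at [ 0.6022 -0.1666  0.2385] [1.7983e+02 1.1000e-01 9.3580e+01] | d [-0.1032 -0.1255  0.0383] r [0.003  0.0019 0.0013] q6 -29.4
shaft 1311 [0.0255337  0.12987335] [-0.00169372  0.00022852]
```

View pics/w11.png

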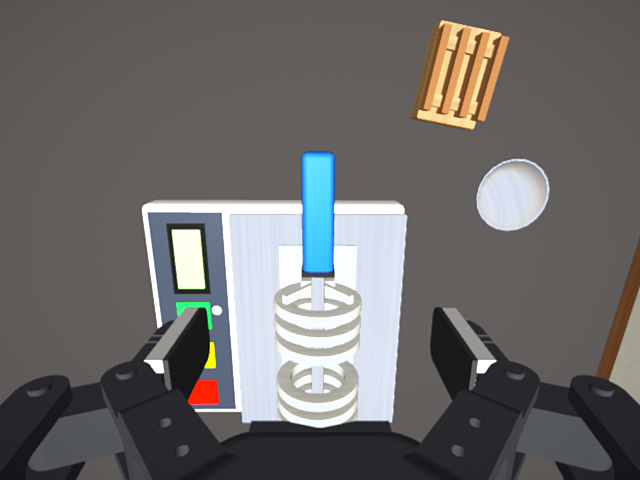

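The wrist view shows the loaded rod in the cradle, handle at (318,212). All rings hang at (318,285–420), rack B at (462,75) is empty, and the green key is at (193,315). Next, the count key.

Emit:
play_rows([
  {"dx": -0.01, "dy": -0.03, "dz": 0, "rx": 0, "ry": 0, "rz": 0, "grip": 1},
  {"dx": -0.04, "dy": -0.06, "dz": 0, "rx": 0, "ry": 0, "rz": 0, "grip": 1},
  {"dx": -0.07, "dy": -0.09, "dz": 0, "rx": 0, "ry": 0, "rz": 0, "grip": 1},
  {"dx": -0.104, "dy": -0.1245, "dz": 0, "rx": 0, "ry": 0, "rz": 0, "grip": 1},
  {"dx": -0.104, "dy": -0.1245, "dz": 0.02, "rx": 0, "ry": 0, "rz": 0, "grip": 1},
  {"dx": -0.104, "dy": -0.1245, "dz": 0.06, "rx": 0, "ry": 0, "rz": 0, "grip": 1},
  {"dx": -0.104, "dy": -0.1245, "dz": 0.1, "rx": 0, "ry": 0, "rz": 0, "grip": 1},
  {"dx": -0.104, "dy": -0.1245, "dz": 0.14, "rx": 0, "ry": 0, "rz": 0, "grip": 1},
  {"dx": -0.104, "dy": -0.1245, "dz": 0.165, "rx": 0, "ry": 0, "rz": 0, "grip": 1},
  {"dx": -0.104, "dy": -0.1245, "dz": 0.175, "rx": 0, "ry": 0, "rz": 0, "grip": 1},
  {"dx": -0.104, "dy": -0.1245, "dz": 0.18, "rx": 0, "ry": 0, "rz": 0, "grip": 1},
  {"dx": -0.104, "dy": -0.1245, "dz": 0.18, "rx": 0, "ry": 0, "rz": 0, "grip": 1},
], squeeze=30)

```text
t: 32.62
tool_pos: [0.4832, -0.2772, 0.0556]
eef_rot: [-179.9, -0.1, 93.6]
force: [1.3, -0.3, 1.0]
width: 0.0003
grasp_force: 0.0
```

Emit:
play_rows([
  {"dx": 0, "dy": 0, "dz": 0, "rx": 0, "ry": 0, "rz": 0, "grip": 1},
  {"dx": 0, "dy": 0, "dz": 0, "rx": 0, "ry": 0, "rz": 0, "grip": 1},
])

```text
t: 32.78
tool_pos: [0.4851, -0.2788, 0.0588]
eef_rot: [179.8, 0.2, 93.6]
force: [0.8, 0.4, 0.8]
width: 0.0003
grasp_force: 0.0
```

```bash
python3 - <<'E'
from h import *
go([.4828,-.2784,.039],93.6); s=get_state(); print(s['force'],s['width'])
E
```

```text
t 32.78 at [ 0.4851 -0.2788  0.0588] [1.7984e+02 1.5000e-01 9.3590e+01] | d [ 0.0006 -0.0023  0.0198] r [ 0.0029  0.0027 -0.0002] q6 -45.1
[0.83454631 0.35276295 0.81948611] 0.0003299101719313235
```

Emit:
play_rows([
  {"dx": 0, "dy": -0.001, "dz": 0.004, "rx": 0, "ry": 0, "rz": 0, "grip": 1},
  {"dx": 0, "dy": -0.001, "dz": 0.008, "rx": 0, "ry": 0, "rz": 0, "grip": 1},
  {"dx": 0, "dy": -0.001, "dz": 0.012, "rx": 0, "ry": 0, "rz": 0, "grip": 1},
  {"dx": 0, "dy": -0.001, "dz": 0.015, "rx": 0, "ry": 0, "rz": 0, "grip": 1},
  {"dx": 0, "dy": -0.001, "dz": 0.017, "rx": 0, "ry": 0, "rz": 0, "grip": 1},
  {"dx": 0, "dy": -0.001, "dz": 0.018, "rx": 0, "ry": 0, "rz": 0, "grip": 1},
  {"dx": 0, "dy": -0.001, "dz": 0.018, "rx": 0, "ry": 0, "rz": 0, "grip": 1},
])

```text
t: 33.37
tool_pos: [0.4827, -0.2777, 0.0386]
eef_rot: [-180.0, -0.0, 93.6]
force: [-0.5, 0.3, 2.5]
width: 0.0
grasp_force: 0.9
```

Emit:
play_rows([
  {"dx": 0, "dy": 0, "dz": 0.001, "rx": 0, "ry": 0, "rz": 0, "grip": 1},
  {"dx": 0, "dy": 0, "dz": 0.001, "rx": 0, "ry": 0, "rz": 0, "grip": 1},
  {"dx": 0, "dy": 0, "dz": 0.001, "rx": 0, "ry": 0, "rz": 0, "grip": 1},
  {"dx": 0, "dy": 0, "dz": 0.001, "rx": 0, "ry": 0, "rz": 0, "grip": 1},
])

```text
t: 33.7
tool_pos: [0.4829, -0.2779, 0.038]
eef_rot: [180.0, -0.0, 93.6]
force: [-1.7, 1.5, 4.3]
width: -0.0001
grasp_force: 1.9
```

Emit:
play_rows([
  {"dx": 0, "dy": 0, "dz": 0.001, "rx": 0, "ry": 0, "rz": 0, "grip": 1},
  {"dx": 0, "dy": 0, "dz": 0.0015, "rx": 0, "ry": 0, "rz": 0, "grip": 1},
  {"dx": 0, "dy": 0, "dz": 0.0015, "rx": 0, "ry": 0, "rz": 0, "grip": 1},
  {"dx": 0, "dy": 0, "dz": 0.0015, "rx": 0, "ry": 0, "rz": 0, "grip": 1},
  {"dx": 0, "dy": 0, "dz": 0.0015, "rx": 0, "ry": 0, "rz": 0, "grip": 1},
])

```text
t: 34.12
tool_pos: [0.4829, -0.2779, 0.037]
eef_rot: [-180.0, -0.0, 93.6]
force: [-3.1, 2.4, 8.9]
width: 0.0002
grasp_force: 4.4
```

Emit:
play_rows([
  {"dx": 0, "dy": 0, "dz": 0.001, "rx": 0, "ry": 0, "rz": 0, "grip": 1},
  {"dx": 0, "dy": 0, "dz": 0.001, "rx": 0, "ry": 0, "rz": 0, "grip": 1},
  {"dx": 0, "dy": 0, "dz": 0.001, "rx": 0, "ry": 0, "rz": 0, "grip": 1},
  {"dx": 0, "dy": 0, "dz": 0.001, "rx": 0, "ry": 0, "rz": 0, "grip": 1},
])

```text
t: 34.45
tool_pos: [0.483, -0.2779, 0.0369]
eef_rot: [-180.0, -0.0, 93.6]
force: [-6.7, 4.7, 15.2]
width: -0.0001
grasp_force: 7.7
```

Emit:
play_rows([
  {"dx": 0, "dy": 0, "dz": -0.02, "rx": 0, "ry": 0, "rz": 0, "grip": 1},
  {"dx": 0, "dy": 0, "dz": -0.06, "rx": 0, "ry": 0, "rz": 0, "grip": 1},
  {"dx": 0, "dy": 0, "dz": -0.1, "rx": 0, "ry": 0, "rz": 0, "grip": 1},
  {"dx": 0, "dy": 0, "dz": -0.14, "rx": 0, "ry": 0, "rz": 0, "grip": 1},
  {"dx": 0, "dy": 0, "dz": -0.18, "rx": 0, "ry": 0, "rz": 0, "grip": 1},
  {"dx": 0.01, "dy": 0.01, "dz": -0.2, "rx": 0, "ry": 0, "rz": 0, "grip": 0.5},
  {"dx": 0.04, "dy": 0.035, "dz": -0.2, "rx": 0, "ry": 0, "rz": 0, "grip": 0},
  {"dx": 0.065, "dy": 0.07, "dz": -0.2, "rx": 0, "ry": 0, "rz": 0, "grip": 0},
  {"dx": 0.09, "dy": 0.105, "dz": -0.2, "rx": 0, "ry": 0, "rz": 0, "grip": 0},
  {"dx": 0.101, "dy": 0.126, "dz": -0.2, "rx": 0, "ry": 0, "rz": 0, "grip": 0},
  {"dx": 0.101, "dy": 0.126, "dz": -0.2, "rx": 0, "ry": 0, "rz": 0, "grip": 0},
  {"dx": 0.101, "dy": 0.126, "dz": -0.2, "rx": 0, "ry": 0, "rz": 0, "grip": 0},
])

```text
t: 35.45
tool_pos: [0.6029, -0.1683, 0.2345]
eef_rot: [-180.0, -0.0, 93.7]
force: [0.3, 0.7, 0.4]
width: 0.083
grasp_force: 0.0
```

```bash
python3 - <<'E'
from rod import *
im,d,W,c=cam('wrist'); print(rod(im,W))
go([.603,-.169,.1075],93.5)
im,d,W,c=cam('top'); np.savez('t12.npz',im=im,W=W)
# stand: base plate z~.01 and V rests
w=W[225:345,90:200].reshape(-1,3)
b=w[(w[:,2]>.006)&(w[:,2]<.016)]; print('base',len(b),cv2.minAreaRect((b[:,:2]*1000).astype(np.float32)))
v=w[(w[:,2]>.06)&(w[:,2]<.11)]; print(len(v),v.min(0),v.max(0)); k=v[:,0]+v[:,1]*.76>.0
pr=(v[:,:2]-v[:,:2].mean(0))@[.797,.604]
for s in (pr<0,pr>0): print('V',s.sum(),v[s].mean(0),np.ptp(v[s],0))
W=cam('side')[2]; w=W[370:480,160:320].reshape(-1,3); v=w[(w[:,2]>.06)&(w[:,2]<.11)]; pr=(v[:,:2]-v[:,:2].mean(0))@[.797,.604]
for s in (pr<0,pr>0): print('side V',s.sum(),v[s].mean(0),np.ptp(v[s],0))
E
```

```text
(array([ 0.60230615, -0.14777721]), array([21.67939568, 81.81507111]), array([ 0.06175202, -0.9980915 ], dtype=float32), np.float64(0.13795111192682205))
t 35.5 at [ 0.6022 -0.169   0.2346] [-1.7997e+02 -1.0000e-02  9.3620e+01] | d [-0.      0.0009  0.1271] r [-0.0005 -0.0001  0.0022] q6 -29.7
base 2103 ((469.89093017578125, 372.67852783203125), (329.27984619140625, 290.8631591796875), 1.5694266557693481)
182 [0.41489366 0.29929476 0.06010007] [0.55906294 0.42684132 0.10735166]
V 87 [0.42999846 0.31995326 0.08497302] [0.03100247 0.04031674 0.04556224]
V 95 [0.5430537  0.40558902 0.08359093] [0.03001169 0.04073425 0.04633509]
side V 153 [0.42957456 0.31819146 0.08640157] [0.03192483 0.0389213  0.0455271 ]
side V 220 [0.54177122 0.40399043 0.08363422] [0.03219629 0.04201346 0.04570431]
```

Emit:
play_rows([
  {"dx": 0, "dy": 0, "dz": 0.03, "rx": 0, "ry": 0, "rz": 0, "grip": 0},
  {"dx": 0, "dy": 0, "dz": 0.06, "rx": 0, "ry": 0, "rz": 0, "grip": 0},
  {"dx": 0, "dy": 0, "dz": 0.085, "rx": 0, "ry": 0, "rz": 0, "grip": 0},
  {"dx": 0, "dy": 0, "dz": 0.105, "rx": 0, "ry": 0, "rz": 0, "grip": 0},
  {"dx": 0, "dy": 0, "dz": 0.118, "rx": 0, "ry": 0, "rz": 0, "grip": 0},
  {"dx": 0, "dy": 0, "dz": 0.127, "rx": 0, "ry": 0, "rz": 0, "grip": 0},
  {"dx": 0, "dy": 0, "dz": 0.127, "rx": 0, "ry": 0, "rz": 0, "grip": 0.5},
  {"dx": 0, "dy": 0, "dz": 0.127, "rx": 0, "ry": 0, "rz": 0, "grip": 1},
  {"dx": 0, "dy": 0, "dz": 0.127, "rx": 0, "ry": 0, "rz": 0, "grip": 1},
  {"dx": 0, "dy": 0, "dz": 0.127, "rx": 0, "ry": 0, "rz": 0, "grip": 1},
  {"dx": 0, "dy": 0, "dz": 0.127, "rx": 0, "ry": 0, "rz": 0, "grip": 1},
  {"dx": 0, "dy": 0, "dz": 0.127, "rx": 0, "ry": 0, "rz": 0, "grip": 1},
], squeeze=120)

```text
t: 36.6
tool_pos: [0.6029, -0.1695, 0.1097]
eef_rot: [179.9, 0.1, 93.6]
force: [-1.7, 0.2, 2.6]
width: 0.0202
grasp_force: 117.2
```

Emit:
play_rows([
  {"dx": 0, "dy": 0, "dz": 0, "rx": 0, "ry": 0, "rz": 0, "grip": 1},
  {"dx": 0, "dy": 0, "dz": 0, "rx": 0, "ry": 0, "rz": 0, "grip": 1},
  {"dx": 0, "dy": 0, "dz": -0.005, "rx": 0, "ry": 0, "rz": 0, "grip": 1},
  {"dx": 0, "dy": 0, "dz": -0.012, "rx": 0, "ry": 0, "rz": 0, "grip": 1},
  {"dx": 0, "dy": 0, "dz": -0.021, "rx": 0, "ry": 0, "rz": 0, "grip": 1},
  {"dx": 0, "dy": 0, "dz": -0.032, "rx": 0, "ry": 0, "rz": 0, "grip": 1},
  {"dx": 0, "dy": 0, "dz": -0.044, "rx": 0, "ry": 0, "rz": 0, "grip": 1},
  {"dx": 0, "dy": 0, "dz": -0.056, "rx": 0, "ry": 0, "rz": 0, "grip": 1},
  {"dx": 0, "dy": 0, "dz": -0.068, "rx": 0, "ry": 0, "rz": 0, "grip": 1},
  {"dx": 0, "dy": 0, "dz": -0.08, "rx": 0, "ry": 0, "rz": 0, "grip": 1},
  {"dx": 0, "dy": 0, "dz": -0.09, "rx": 0, "ry": 0, "rz": 0, "grip": 1},
  {"dx": 0, "dy": 0, "dz": -0.097, "rx": 0, "ry": 0, "rz": 0, "grip": 1},
])

```text
t: 37.6
tool_pos: [0.6028, -0.1694, 0.2074]
eef_rot: [179.9, 0.1, 93.6]
force: [-0.3, -0.2, -3.2]
width: 0.0203
grasp_force: 117.6
```

```bash
python3 - <<'E'
from shaft import *
s=get_state();print(s['force']); onrod(-86.4,'top'); go([.50,-.05,.21],147)
E
```

```text
[-0.25677599 -0.1596199  -3.23414408]
top rings {50: 10, 54: 3, 62: 2, 66: 23, 69: 13, 78: 2, 82: 27, 86: 21, 90: 2, 122: 57, 126: 24, 130: 10, 138: 27, 142: 15, 146: 12, 154: 28, 158: 12, 162: 9}
279 lat [ 0.0146 -0.0028] z [-0.0162  0.0059] tip 0.196
t 37.65 at [ 0.6033 -0.1697  0.2086] [1.7978e+02 1.1000e-01 9.3590e+01] | d [ 0.1259 -0.0956 -0.0021] r [ 0.0026  0.0036 -0.9322] q6 -29.7
```

Emit:
play_rows([
  {"dx": 0.003, "dy": -0.002, "dz": 0, "rx": 0, "ry": 0, "rz": -0.025, "grip": 1},
  {"dx": 0.01, "dy": -0.008, "dz": 0, "rx": 0, "ry": 0, "rz": -0.08, "grip": 1},
  {"dx": 0.021, "dy": -0.016, "dz": 0, "rx": 0, "ry": 0, "rz": -0.155, "grip": 1},
  {"dx": 0.033, "dy": -0.025, "dz": 0, "rx": 0, "ry": 0, "rz": -0.245, "grip": 1},
  {"dx": 0.046, "dy": -0.035, "dz": 0, "rx": 0, "ry": 0, "rz": -0.34, "grip": 1},
  {"dx": 0.059, "dy": -0.045, "dz": 0, "rx": 0, "ry": 0, "rz": -0.44, "grip": 1},
  {"dx": 0.073, "dy": -0.055, "dz": 0, "rx": 0, "ry": 0, "rz": -0.54, "grip": 1},
  {"dx": 0.087, "dy": -0.065, "dz": 0, "rx": 0, "ry": 0, "rz": -0.64, "grip": 1},
  {"dx": 0.1, "dy": -0.075, "dz": 0, "rx": 0, "ry": 0, "rz": -0.74, "grip": 1},
  {"dx": 0.111, "dy": -0.084, "dz": 0, "rx": 0, "ry": 0, "rz": -0.82, "grip": 1},
  {"dx": 0.12, "dy": -0.091, "dz": 0, "rx": 0, "ry": 0, "rz": -0.885, "grip": 1},
  {"dx": 0.126, "dy": -0.095, "dz": 0, "rx": 0, "ry": 0, "rz": -0.93, "grip": 1},
])

```text
t: 38.65
tool_pos: [0.4977, -0.0481, 0.204]
eef_rot: [-179.9, -0.2, 147.1]
force: [0.2, 0.4, -4.5]
width: 0.0204
grasp_force: 117.7
```

```bash
python3 - <<'E'
from shaft import *
go([.43,.16,.21],185); onrod(-33,'top'); onrod(-33)
E
```

```text
t 38.65 at [ 0.4977 -0.0481  0.204 ] [-1.7995e+02 -1.7000e-01  1.4715e+02] | d [ 0.1698  0.1381 -0.0056] r [ 1.000e-04 -3.200e-03 -6.607e-01] q6 -75.7
top rings {122: 49, 126: 28, 130: 12, 138: 24, 142: 8, 146: 7, 154: 18, 158: 7, 162: 7}
195 lat [ 0.013  -0.0019] z [-0.0556  0.0125] tip 0.1966
side rings {46: 55, 50: 99, 54: 19, 58: 2, 62: 16, 66: 45, 69: 14, 74: 3, 78: 20, 82: 46, 86: 16, 90: 2, 118: 22, 122: 56, 126: 10, 130: 3, 134: 4, 138: 20, 142: 7, 146: 1, 150: 7, 154: 21, 158: 16, 162: 4}
77 lat [ 0.0385 -0.0034] z [-0.0383  0.0123] tip 0.1973
```

Emit:
play_rows([
  {"dx": 0.004, "dy": 0.003, "dz": 0, "rx": 0, "ry": -0.01, "rz": -0.015, "grip": 1},
  {"dx": 0.012, "dy": 0.01, "dz": 0, "rx": 0, "ry": -0.02, "rz": -0.047, "grip": 1},
  {"dx": 0.025, "dy": 0.02, "dz": 0, "rx": 0, "ry": -0.03, "rz": -0.097, "grip": 1},
  {"dx": 0.041, "dy": 0.033, "dz": 0, "rx": 0, "ry": -0.04, "rz": -0.16, "grip": 1},
  {"dx": 0.059, "dy": 0.048, "dz": -0.001, "rx": 0, "ry": -0.04, "rz": -0.23, "grip": 1},
  {"dx": 0.077, "dy": 0.063, "dz": -0.002, "rx": 0, "ry": -0.04, "rz": -0.3, "grip": 1},
  {"dx": 0.095, "dy": 0.077, "dz": -0.003, "rx": 0, "ry": -0.04, "rz": -0.37, "grip": 1},
  {"dx": 0.113, "dy": 0.092, "dz": -0.004, "rx": 0, "ry": -0.04, "rz": -0.44, "grip": 1},
  {"dx": 0.131, "dy": 0.107, "dz": -0.005, "rx": 0, "ry": -0.04, "rz": -0.51, "grip": 1},
  {"dx": 0.148, "dy": 0.12, "dz": -0.005, "rx": 0, "ry": -0.04, "rz": -0.576, "grip": 1},
  {"dx": 0.161, "dy": 0.131, "dz": -0.005, "rx": 0, "ry": -0.04, "rz": -0.627, "grip": 1},
  {"dx": 0.17, "dy": 0.138, "dz": -0.005, "rx": 0, "ry": -0.04, "rz": -0.66, "grip": 1},
])

```text
t: 39.75
tool_pos: [0.4316, 0.1608, 0.2101]
eef_rot: [-179.3, 2.1, -175.0]
force: [-1.1, -0.1, -4.1]
width: 0.0203
grasp_force: 117.7
```

```bash
cat > stand.py <<'E'
from h import *
def stand(n,W=None,zlo=.055,zhi=.11,yaw=37.3):
    if W is None: W=cam(n)[2]
    q=W.reshape(-1,3);q=q[np.isfinite(q[:,0])]; e=np.array([np.cos(np.radians(yaw)),np.sin(np.radians(yaw))])
    q=q[(q[:,0]>.3)&(q[:,0]<.68)&(q[:,1]>.24)&(q[:,1]<.55)&(q[:,2]>zlo)&(q[:,2]<zhi)]
    pr=q[:,:2]@e; s=(pr.min()+pr.max())/2; A,B=q[pr<s],q[pr>s]
    mid=lambda v:(v[:,:2].max(0)+v[:,:2].min(0))/2
    a,b=mid(A),mid(B); print(n,len(A),len(B),a.round(4),b.round(4),'mid',((a+b)/2).round(4),'yaw',np.degrees(np.arctan2(*(b-a)[::-1])).round(2),'len',np.linalg.norm(b-a).round(4))
E
python3 - <<'E'
from shaft import *
from stand import stand
s=get_state(); onrod(s['eef_rot'][2]+180); W=onrod(s['eef_rot'][2]+180,'top')[1]
print(np.histogram(0,1)[0])
stand('t12',np.load('t12.npz')['W'])
stand('top',W); stand('side'); go([.399,.296,.19],217.3,2)
E
```

```text
side rings {18: 1, 46: 22, 50: 164, 54: 75, 58: 25, 62: 26, 66: 113, 69: 38, 74: 17, 78: 1, 82: 64, 86: 40, 90: 18, 94: 1, 118: 2, 122: 154, 126: 81, 130: 30, 134: 1, 138: 127, 142: 52, 146: 22, 154: 45, 158: 22, 162: 17}
338 lat [0.0105 0.0008] z [0.0126 0.0047] tip 0.1959
top rings {50: 19, 54: 4, 58: 1, 66: 18, 69: 12, 74: 2, 82: 14, 86: 13, 90: 6, 122: 35, 126: 41, 130: 19, 134: 2, 138: 13, 142: 13, 146: 13, 154: 13, 158: 8, 162: 12}
164 lat [ 0.0334 -0.0058] z [0.0105 0.0044] tip 0.1977
[1]
t12 92 101 [0.4304 0.3195] [0.5441 0.4065] mid [0.4872 0.363 ] yaw 37.44 len 0.1431
top 71 35 [0.5433 0.4048] [0.5456 0.4075] mid [0.5445 0.4061] yaw 49.37 len 0.0036
side 162 237 [0.428  0.3208] [0.541  0.4052] mid [0.4845 0.363 ] yaw 36.74 len 0.141
t 39.9 at [0.4323 0.1596 0.2102] [-179.25    2.14 -175.21] | d [0.0225 0.139  0.0175] r [-0.0333 -0.0014 -0.5671] q6 -87.9
```

Emit:
play_rows([
  {"dx": 0.001, "dy": 0.004, "dz": 0.001, "rx": -0.001, "ry": 0, "rz": -0.015, "grip": 1},
  {"dx": 0.002, "dy": 0.013, "dz": 0.002, "rx": -0.003, "ry": 0, "rz": -0.055, "grip": 1},
  {"dx": 0.004, "dy": 0.026, "dz": 0.003, "rx": -0.006, "ry": 0, "rz": -0.105, "grip": 1},
  {"dx": 0.007, "dy": 0.041, "dz": 0.005, "rx": -0.01, "ry": 0, "rz": -0.167, "grip": 1},
  {"dx": 0.009, "dy": 0.057, "dz": 0.007, "rx": -0.014, "ry": 0, "rz": -0.232, "grip": 1},
  {"dx": 0.012, "dy": 0.073, "dz": 0.009, "rx": -0.017, "ry": 0, "rz": -0.297, "grip": 1},
  {"dx": 0.014, "dy": 0.089, "dz": 0.011, "rx": -0.021, "ry": 0, "rz": -0.362, "grip": 1},
  {"dx": 0.017, "dy": 0.105, "dz": 0.013, "rx": -0.025, "ry": 0, "rz": -0.427, "grip": 1},
  {"dx": 0.019, "dy": 0.119, "dz": 0.015, "rx": -0.028, "ry": 0, "rz": -0.484, "grip": 1},
  {"dx": 0.021, "dy": 0.13, "dz": 0.017, "rx": -0.031, "ry": 0, "rz": -0.53, "grip": 1},
  {"dx": 0.0225, "dy": 0.138, "dz": 0.0175, "rx": -0.033, "ry": 0, "rz": -0.56, "grip": 1},
  {"dx": 0.0225, "dy": 0.14, "dz": 0.0175, "rx": -0.033, "ry": 0, "rz": -0.567, "grip": 1},
])

```text
t: 40.9
tool_pos: [0.3991, 0.2973, 0.1898]
eef_rot: [180.0, 1.9, -142.7]
force: [-0.8, -0.2, -3.6]
width: 0.0202
grasp_force: 117.9
```

Emit:
play_rows([
  {"dx": 0, "dy": 0, "dz": 0, "rx": 0, "ry": 0, "rz": 0, "grip": 1},
  {"dx": 0, "dy": 0, "dz": 0, "rx": 0, "ry": 0, "rz": 0, "grip": 1},
  {"dx": 0, "dy": 0, "dz": 0, "rx": 0, "ry": 0, "rz": 0, "grip": 1},
])

```text
t: 41.15
tool_pos: [0.3998, 0.2962, 0.1903]
eef_rot: [180.0, 1.9, -142.9]
force: [-0.6, -0.3, -3.9]
width: 0.0202
grasp_force: 117.9
```

```bash
python3 - <<'E'
from shaft import *
from stand import stand
s=get_state(); y=s['eef_rot'][2]+180; im,W=onrod(y); stand('side',W); W=onrod(y,'top')[1]; stand('top',W)
go([.400,.297,.0665],217.3,2); save(im[300:480,120:420],'s13.png')
E
```

```text
side rings {10: 2, 18: 2, 46: 4, 50: 62, 54: 31, 58: 26, 62: 2, 66: 82, 69: 33, 74: 26, 82: 98, 86: 40, 90: 22, 122: 102, 126: 79, 130: 18, 138: 102, 142: 82, 146: 14, 154: 102, 158: 84, 162: 16}
597 lat [0.0008 0.0026] z [0.0246 0.0017] tip 0.1966
side 159 235 [0.4276 0.3203] [0.5412 0.4054] mid [0.4844 0.3629] yaw 36.84 len 0.1419
top rings {50: 31, 54: 13, 58: 3, 66: 16, 69: 3, 74: 3, 82: 15, 86: 2, 90: 2, 122: 14, 126: 29, 130: 18, 134: 1, 138: 10, 142: 23, 146: 3, 150: 1, 154: 9, 158: 25, 162: 1}
122 lat [-0.0026 -0.0008] z [-0.0162  0.0088] tip 0.1992
top 10 23 [0.4337 0.3159] [0.547  0.3993] mid [0.4903 0.3576] yaw 36.35 len 0.1407
t 41.25 at [0.3997 0.2962 0.1904] [ 179.98    1.96 -142.85] | d [0.0036 0.0004 0.1238] r [ 0.0003 -0.0008 -0.0026] q6 -104.1
```

View pics/s13.png

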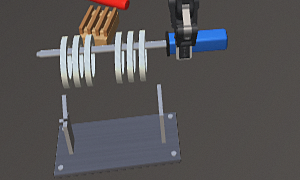

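All six rings hang on the rod, (60–145, 60) in the crop, above the stand, which hasn't moved. Lowering the rod.

Emit:
play_rows([
  {"dx": 0, "dy": 0, "dz": 0.006, "rx": 0, "ry": 0, "rz": 0, "grip": 1},
  {"dx": 0.0005, "dy": 0, "dz": 0.017, "rx": 0, "ry": 0, "rz": 0, "grip": 1},
  {"dx": 0.001, "dy": 0, "dz": 0.03, "rx": 0, "ry": 0, "rz": 0, "grip": 1},
  {"dx": 0.0015, "dy": 0, "dz": 0.044, "rx": 0, "ry": 0, "rz": 0, "grip": 1},
  {"dx": 0.002, "dy": 0, "dz": 0.058, "rx": 0, "ry": 0, "rz": 0, "grip": 1},
  {"dx": 0.002, "dy": 0, "dz": 0.072, "rx": 0, "ry": 0, "rz": 0, "grip": 1},
  {"dx": 0.0025, "dy": 0, "dz": 0.085, "rx": 0, "ry": 0, "rz": 0, "grip": 1},
  {"dx": 0.003, "dy": 0, "dz": 0.096, "rx": 0, "ry": 0, "rz": 0, "grip": 1},
  {"dx": 0.003, "dy": 0, "dz": 0.105, "rx": 0, "ry": 0, "rz": 0, "grip": 1},
  {"dx": 0.0035, "dy": 0, "dz": 0.112, "rx": 0, "ry": 0, "rz": 0, "grip": 1},
  {"dx": 0.0035, "dy": 0, "dz": 0.117, "rx": 0, "ry": 0, "rz": 0, "grip": 1},
  {"dx": 0.0035, "dy": 0, "dz": 0.12, "rx": 0, "ry": 0, "rz": 0, "grip": 1},
])

```text
t: 42.25
tool_pos: [0.3998, 0.2969, 0.0695]
eef_rot: [180.0, 1.9, -142.8]
force: [0.1, -0.3, -4.4]
width: 0.0203
grasp_force: 117.9
```

Emit:
play_rows([
  {"dx": 0, "dy": 0, "dz": 0.001, "rx": 0, "ry": 0, "rz": 0, "grip": 1},
  {"dx": 0, "dy": 0, "dz": 0.002, "rx": 0, "ry": 0, "rz": 0, "grip": 1},
  {"dx": 0, "dy": 0, "dz": 0.002, "rx": 0, "ry": 0, "rz": 0, "grip": 1},
  {"dx": 0, "dy": 0, "dz": 0.002, "rx": 0, "ry": 0, "rz": 0, "grip": 1},
])

```text
t: 42.58
tool_pos: [0.4003, 0.2972, 0.0686]
eef_rot: [180.0, 2.0, -142.8]
force: [0.7, 0.1, -4.3]
width: 0.0201
grasp_force: 117.9
```

```bash
python3 - <<'E'
from shaft import *
s=get_state(); print(s['force']); y=s['eef_rot'][2]+180; onrod(y); onrod(y,'top')
go([.400,.297,.0665],217.3,2)
E
```

```text
[ 0.67097056  0.10047058 -4.29615512]
side rings {18: 3, 30: 15, 34: 58, 38: 13, 46: 6, 50: 34, 54: 20, 58: 19, 62: 3, 66: 62, 69: 19, 74: 18, 78: 4, 82: 80, 86: 24, 90: 15, 122: 81, 126: 51, 130: 13, 138: 91, 142: 52, 146: 11, 154: 94, 158: 63, 162: 6, 174: 140, 178: 42}
569 lat [-0.0078  0.0035] z [0.0004 0.0042] tip 0.1964
top rings {50: 16, 54: 4, 58: 1, 66: 11, 69: 3, 74: 1, 82: 12, 86: 2, 90: 1, 122: 11, 126: 60, 130: 15, 134: 5, 138: 6, 142: 13, 146: 2, 154: 5, 158: 14, 162: 3, 174: 9, 178: 8, 182: 1}
136 lat [-0.0076  0.0002] z [-0.0257  0.0087] tip 0.1981
t 42.68 at [0.4002 0.2972 0.0686] [ 179.98    1.99 -142.79] | d [ 0.0004 -0.      0.0021] r [ 0.0002 -0.0002 -0.0016] q6 -104.3
```

Emit:
play_rows([
  {"dx": 0, "dy": 0, "dz": 0.001, "rx": 0, "ry": 0, "rz": 0, "grip": 1},
  {"dx": 0, "dy": 0, "dz": 0.002, "rx": 0, "ry": 0, "rz": 0, "grip": 1},
  {"dx": 0, "dy": 0, "dz": 0.0025, "rx": 0, "ry": 0, "rz": 0, "grip": 1},
  {"dx": 0, "dy": 0, "dz": 0.0025, "rx": 0, "ry": 0, "rz": 0, "grip": 1},
  {"dx": 0, "dy": 0, "dz": 0.0025, "rx": 0, "ry": 0, "rz": 0, "grip": 1},
])

```text
t: 43.1
tool_pos: [0.4009, 0.2976, 0.0673]
eef_rot: [180.0, 2.0, -142.8]
force: [-4.3, -2.8, 6.9]
width: 0.02
grasp_force: 119.5
```

```bash
python3 - <<'E'
from shaft import *
s=get_state(); print(s['force'],s['torque']); y=s['eef_rot'][2]+180; onrod(y)
go([.400,.297,.0665],217.3,2)
E
```

```text
[-4.29221875 -2.82102022  6.87071259] [-0.38926568  0.62296311  0.04809558]
side rings {18: 2, 22: 1, 30: 23, 34: 57, 38: 3, 50: 55, 54: 21, 58: 18, 62: 2, 66: 51, 69: 21, 74: 18, 78: 5, 82: 65, 86: 26, 90: 16, 122: 68, 126: 50, 130: 11, 138: 85, 142: 54, 146: 10, 154: 84, 158: 54, 162: 7, 170: 10, 174: 132, 178: 35}
541 lat [-0.0034  0.0026] z [0.0064 0.004 ] tip 0.1965
t 43.15 at [0.4009 0.2976 0.0673] [ 180.      2.04 -142.78] | d [0.0011 0.0001 0.0007] r [-0.      0.0008 -0.0014] q6 -104.3
```

Emit:
play_rows([
  {"dx": 0.001, "dy": 0, "dz": -0.0005, "rx": 0, "ry": 0, "rz": 0, "grip": 1},
  {"dx": 0.001, "dy": 0, "dz": -0.0005, "rx": 0, "ry": 0, "rz": 0, "grip": 0.65},
  {"dx": 0.001, "dy": 0, "dz": -0.0005, "rx": 0, "ry": 0, "rz": 0, "grip": 0.5},
  {"dx": 0.001, "dy": 0, "dz": -0.0005, "rx": 0, "ry": 0, "rz": 0, "grip": 0.3},
  {"dx": 0.001, "dy": 0, "dz": -0.0005, "rx": 0, "ry": 0, "rz": 0, "grip": 0},
  {"dx": 0.001, "dy": 0, "dz": -0.0005, "rx": 0, "ry": 0, "rz": 0, "grip": 0},
  {"dx": 0.001, "dy": 0, "dz": -0.0005, "rx": 0, "ry": 0, "rz": 0, "grip": 0},
  {"dx": 0.001, "dy": 0, "dz": -0.0005, "rx": 0, "ry": 0, "rz": 0, "grip": 0},
])

```text
t: 43.82
tool_pos: [0.3992, 0.2965, 0.0661]
eef_rot: [180.0, 1.9, -142.8]
force: [0.6, 0.2, 0.1]
width: 0.0855
grasp_force: 0.0
```

Emit:
play_rows([
  {"dx": 0, "dy": 0, "dz": -0.01, "rx": 0, "ry": 0, "rz": 0, "grip": 0},
  {"dx": 0, "dy": 0, "dz": -0.03, "rx": 0, "ry": 0, "rz": 0, "grip": 0},
  {"dx": 0, "dy": 0, "dz": -0.06, "rx": 0, "ry": 0, "rz": 0, "grip": 0},
  {"dx": 0, "dy": 0, "dz": -0.09, "rx": 0, "ry": 0, "rz": 0, "grip": 0},
  {"dx": 0, "dy": 0, "dz": -0.13, "rx": 0, "ry": 0, "rz": 0, "grip": 0},
  {"dx": 0, "dy": 0, "dz": -0.17, "rx": 0, "ry": 0, "rz": 0, "grip": 0},
  {"dx": 0, "dy": 0, "dz": -0.18, "rx": 0, "ry": 0, "rz": 0, "grip": 0},
  {"dx": 0, "dy": 0, "dz": -0.18, "rx": 0, "ry": 0, "rz": 0, "grip": 0},
  {"dx": 0, "dy": 0, "dz": -0.18, "rx": 0, "ry": 0, "rz": 0, "grip": 0},
])

```text
t: 44.57
tool_pos: [0.3944, 0.2927, 0.2465]
eef_rot: [180.0, 2.0, -142.8]
force: [0.2, 0.5, -0.8]
width: 0.0853
grasp_force: 0.0
```

```bash
python3 - <<'E'
from rod import *
from stand import stand
s=get_state(); print(s['force'],s['width'])
im,d,W,c=cam('wrist'); cc,sz,e,z=rod(im,W); e=e*np.sign(e[0]); print('handle',cc,sz,e,z,'mid',cc+.1265*e,'yaw',np.degrees(np.arctan2(e[1],e[0])))
im,d,W,c=cam('side'); print(rod(im,W))
save(cv2.resize(im[350:480,140:380],(800,433)),'s14.png')
E
```

```text
[ 0.206071    0.53852033 -0.82441667] 0.08533173400459067
handle [0.38333838 0.28435541] [81.24517822 22.39955711] [0.7967526  0.60430574] 0.0958305964255437 mid [0.48412758 0.36080008] yaw 37.178898
(array([0.3817775, 0.285289 ]), array([79.84985352, 23.96225739]), array([0.8027198 , 0.59635633], dtype=float32), np.float64(0.0974783043171942))
```

View pics/s14.png

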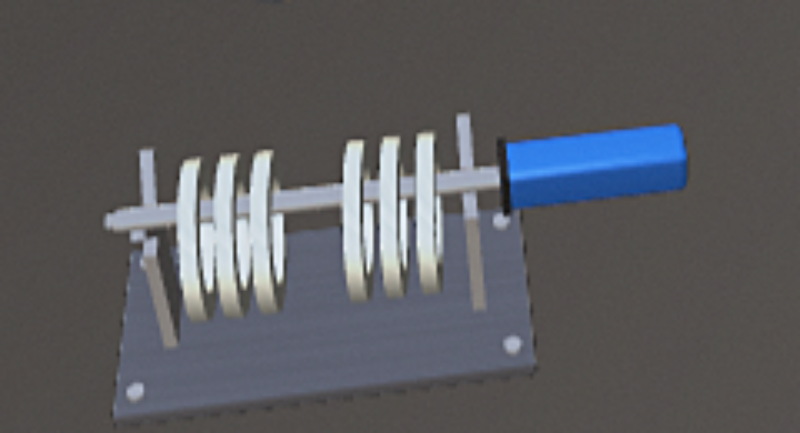

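The rod lies in both V rests with three rings at (185–265, 230) and three at (355–430, 215). The handle is on the original side and the gripper is clear, so I'm handing in.

```bash
python3 -c "
from rig import *
print(sign_off())"
```

```text
the job is handed in; nothing more can be done
None
```

I pressed the tare key with the empty rod in the cradle and the count key with all six rings on it, then hung the loaded rod back in its stand with the handle on the original side and handed in; the hand-in gave no verdict, and I never read the scale's display.

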